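Snap the cover panel onto the drying-cupboard control box

ROBOT

A 6-joint arm with a two-finger parallel gripper is mounted at the origin on a cart in front of the work surface, level with it; the furniture and walls round the work are solid. World frame = base frame: x ahead of the robot, y to its left, z up, the work surface at z = 0. Lengths are in mm, angles in degrees, forces in N, time in s.
With the tool pointing down it reaches from about 375 to 925 mm from the base axis. Payload 5.7 kg.
Tool frame: the origin (TCP) lies between the finger pads; the fingertips stand bot.finger_overhang ahead of it and the grasp point (between the pads) lies 6 mm ahead of it (bot.finger_overhang is the distance from the TCP to the fingertips, in mm); x points along the fingers, z is the direction in which the jaws open and shut, and the axes are right-handed (so a half turn about x gives the same grasp; the last joint's range is limited). The gripper opens to 85 mm and grips with 20 to 120 N. Pads are 22 mm wide; open, the fingers measure 114 mm over their backs; the gripper's body (76 mm by 85 mm) begins 54 mm behind the grasp point. The pads swing forward as they close: fully open they stand 13 mm farther back than shut.
Start: joints at [68.749, 20.558, 86.54, -0, 72.909, -6.595], TCP at [151.807, 580.449, 256.267] pointing down, gripper open.
Joint ranges: [-170.27, 170.27], [-57.76, 135], [12.27, 136.19], [-55.21, 235.2], [11.17, 155.16], [-170.74, 170.74]. Speed limits (degrees/s): [136.94, 136.94, 180, 180, 180, 180].

INTERFACE

Orientations are given as a 3x3 rotation matrix whose columns are the frame's x, y, z axes.
In Python, from workcell import telemetry, vision, bot gives the robot as it stands.
- The arm moves only by the tool jog_arm, never from a script. Its argument "commands" is a list of rows, each an object with "xyz": the shift along the tool's x, y, z in m, a list of three; "yaw": the turn about the tool's x in degrees. A call has 1 to 8 rows; each row shifts and turns the pose as measured when the row begins, along the tool's axes as they then stand; what a row does not reach is not made up. A row lasts 1/8 s, in which the tool goes at most 62.5 mm and 10.7 degrees, less where a joint would pass 70% of its speed; a pose out of reach is approached as far as the arm can. A call is refused whole if a number of a shift passes 0.0625 or a number of a turn 10.7, either way. A call with a gripper value outside its range is refused whole. "grip" is the closure in counts, from 0 (fully open) to 255 (shut), set as the call begins (left out, the last holds). The fingers move at their own pace and stop on an object; the grip force is fixed at half the most. Time passes only in rows, so rows that do not move let the fingers close. It gives the time, the measured TCP pose, the force and the opening at its end, in the units of the state.
- telemetry.state(): the state, without advancing time (a new reading comes with each control period).
- vision.get_image(name): name is "side" or "top"; returns the picture (480x640x3 uint8, blue, green, red); there is no depth.
- vision.calibration(name): a dict with "fx", "fy", "cx", "cy" (pixels), "k1" (the pictures are not rectified: a ray, as slopes to the right and down, at radius r is drawn at 1 + k1 r^2 times it, then the intrinsics apply), "rvec" (rotation vector, rad) and "tvec" (3), from world to camera coordinates, as OpenCV has them. Camera axes: x right, y down, z forward; pixel columns grow to the right and rows downward; lengths in mm; the calibration is good to about 2 mm. A picture is of the moment at which its call begins. calibration takes no time and is no camera call.
- bot.close_job(): hands the job in, once; it reports no verdict.
The state is a dict: "time_s": time; "joints": joint angles; "qd": joint speeds; "joint_efforts": joint torques, N m; "ee_pos": TCP position; "tool_rot": TCP orientation; "ft_force": force on the tool from outside, world axes, zero at the start; "torque": the same for the moment, N m; "width": finger opening in mm.
Only numpy, scipy, OpenCV 4.12 (cv2) and the standard library are available. Lean on these libraries where they do the work, as an engineer would, in place of code of your own. Each camera call takes 0.05 s, during which the arm holds its last target.

TASK

Close up the open control box of the lacquer drying cupboard: take out the black sanding block that was left in it and lay it flat in the wooden tray with the grey one. Then lower the blue cover panel over the four white snap posts, with the red lamp through its window, and press it down evenly, never far out of level, until all four posts have clicked through and it sits fully home. Leave the other things on the bench where they are.

Things in the scene. Friction and masses are not known exactly. Their poses are not given: they have to be found in the camera images.
- control_box: Fixed grey open control box, 196 (its x) x 126 (its y), walls 4 thick, 28 high; origin: centre of its underside on the table, z up. Green board inside, its surface at z 6. Four white snap posts at x,y = (+72,+38), (+72,-38), (-72,+38), (-72,-38) mm (see post0 to post3). A red lamp, 18 dia, stands at x = +52, y = 0 up to z 52. Two black cable glands stick out 14 from the -x wall; a 12x16 chip, 3 high, lies at x = -83.
- panel: Loose blue cover panel, 180 (its x) x 110 (its y) x 5, about 0.3 kg, flat on the table; origin: centre of its underside, z up. 14 mm square holes at x,y = (+72,+38), (+72,-38), (-72,+38), (-72,-38) mm; 24 mm square window for the lamp at x = +52, y = 0, so its +x end goes to the box's +x end. Black bridge handle in the middle. Clear places to press: x = +77 or -77 with y from -20 to 20.
- panel_grip (a point): Centre of the panel's handle bar, 30 above the panel's underside; axes as the panel. The bar is 62 long (along panel x), 12 wide (panel y), 12 high; 19 clear under it.
- tray: Fixed open wooden tray, 170 (its x) x 120 (its y), 24 high, walls and floor 4 thick; origin at the centre of its underside. A grey sanding block (48x74x28) lies in its -x half.
- tray_slot (a point): On the tray's inner floor, in the middle of its empty +x half, 42 from the tray's centre; axes as the tray.
- block_center (a point): Centre of the black sanding block, 42 (its x) x 61 (its y) x 36 high, which lies flat in the control box between the posts (its underside at z 6, its top at z 42, too high for the panel to go down over it).
- hole0 (a point): Centre of the panel's hole at panel x,y = +72,+38, on the underside; axes as the panel.
- post0 (a point): Centre of the shoulder top (z 34) of the snap post at box x,y = +72,+38; hole0 belongs on it. Every post: 18 mm square shoulder up to z 34, above it an 11 mm round stem, tapering from z 52 to a 4 mm tip at z 62, with two spring leaves (see post1).
- hole1 (a point): Centre of the panel's hole at panel x,y = +72,-38, on the underside; axes as the panel.
- post1 (a point): Centre of the shoulder top (z 34) of the snap post at box x,y = +72,-38; hole1 belongs on it. Leaves: on the stem's +y and -y sides, sloping out from the stem at z 55 to 19 mm across at z 42.5; they fold in under a hole's edge and spring out over the panel once it is down.
- hole2 (a point): Centre of the panel's hole at panel x,y = -72,+38, on the underside; axes as the panel.
- post2 (a point): Centre of the shoulder top (z 34) of the snap post at box x,y = -72,+38; hole2 belongs on it. Unpressed, the panel rests on the leaves with its underside near z 48; fully down, it lies on the shoulders at z 34.
- hole3 (a point): Centre of the panel's hole at panel x,y = -72,-38, on the underside; axes as the panel.
- post3 (a point): Centre of the shoulder top (z 34) of the snap post at box x,y = -72,-38; hole3 belongs on it. A downward push of about 5 N (at most 8 N) per post clicks it through; one end of the panel (two posts) may be pressed at a time.
- indigo_jar_mid (a point): Bystander: clear jar, blue content, red lid, 52 dia x 70 high mm; point half-way up its middle.
- cinnabar_jar_mid (a point): Bystander: clear jar, red content, black lid, 48 dia x 62 high mm; point half-way up its middle.
- tape_roll_mid (a point): Bystander: roll of masking tape lying flat, 104 dia x 25 mm; point half-way up its middle.
- red_tube_mid (a point): Bystander: red and white paint tube lying, 149x34x26 mm; point half-way up its middle.
- ochre_jar_mid (a point): Bystander: small clear jar, ochre content, white lid, 42 dia x 54 high mm; point half-way up its middle.
- charcoal_mid (a point): Bystander: black stick of charcoal lying, 22x60x18 mm; point half-way up its middle.
- black_block: The same black sanding block; origin at the centre of its underside, axes as block_center.
There are look-alikes about, which are no part of the job. What is shaped like the black_block but purple is not meant.

How it is judged:
By the outcome, as a careful person would: the job done as asked, in the order asked, and still so for the second after the job is handed in, with the robot touching nothing.
It also fails if it takes over 69 s, if anything falls off the work surface, if the arm or the gripper's body presses on something with over 40 N, if the wrist force passes 120 N, or if a joint passes its speed limit or range.

## Working session

There is one attempt and no reset: what is moved stays moved. The work goes in short steps, Python scripts to look and compute and a tool call to move; the robot and the scene stay as the last step left them, time stands still between calls to the robot, and variables do not carry over. Pictures are saved under pics/ and viewed, and the job is handed in when it is done.

Besides the shell and the picture viewer there is one more tool, called after "Emit:" as name(argument=value, ...), one argument or row to a line, values as JSON. jog_arm: Moves the arm, as the interface text tells. Its arguments: {"type":"object","properties":{"commands":{"type":"array","items":{"type":"object","properties":{"xyz":{"type":"array","items":{"type":"number"}},"yaw":{"type":"number"}}}},"grip":{"type":"number"}},"required":["commands"]}

```bash
ls; mkdir -p pics; python3 - <<'E'
from workcell import telemetry, vision, bot
import cv2
print(telemetry.state()); print(bot.finger_overhang)
for n in("top","side"):
    cv2.imwrite(f"pics/{n}0.png",vision.get_image(n)); print(vision.calibration(n))
E
```

```text
pics
{'time_s': 0.0, 'joints': array([ 6.87488918e+01,  2.05998342e+01,  8.66001105e+01, -4.35613149e-04,
        7.29089999e+01, -6.59603319e+00]), 'qd': array([-0.04680058, -0.02659481,  0.02193844,  0.00828629, -0.0182659 ,
        0.05261329]), 'joint_efforts': array([-8.53154415e-05, -5.27629495e+01, -2.78622651e+01, -1.26046075e-04,
        1.31825771e-02, -5.20182425e-06]), 'ee_pos': array([151.58590869, 579.86523237, 255.4263583 ]), 'tool_rot': array([[-6.82415882e-04, -9.67466919e-01,  2.52996630e-01],
       [-1.77477875e-03,  2.52997462e-01,  9.67465314e-01],
       [-9.99998192e-01,  2.11200654e-04, -1.88968922e-03]]), 'ft_force': array([0.05553079, 0.34964042, 0.01085671]), 'torque': array([-0.00574956,  0.00095475,  0.02334617]), 'width': 85.38796486999222}
25.0
{'fx': 434.0071381898767, 'fy': 434.0071381898767, 'cx': 312.44043781673975, 'cy': 239.12016099533238, 'k1': -0.014390487439015784, 'rvec': array([ 2.10864629, -2.12456815,  0.20235867]), 'tvec': array([  32.68544097,  525.67470159, 1119.41814193])}
{'fx': 529.8300086671686, 'fy': 529.8300086671686, 'cx': 319.27800466021654, 'cy': 239.481180760636, 'k1': -0.00658801088512295, 'rvec': array([ 0.20786711, -2.52724465,  1.63928466]), 'tvec': array([ 535.22247296,   64.75264815, 1174.68938687])}
```

View pics/top0.png

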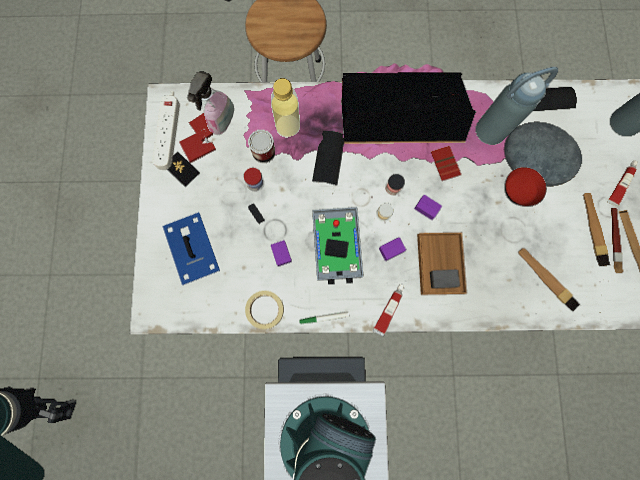

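View pics/side0.png

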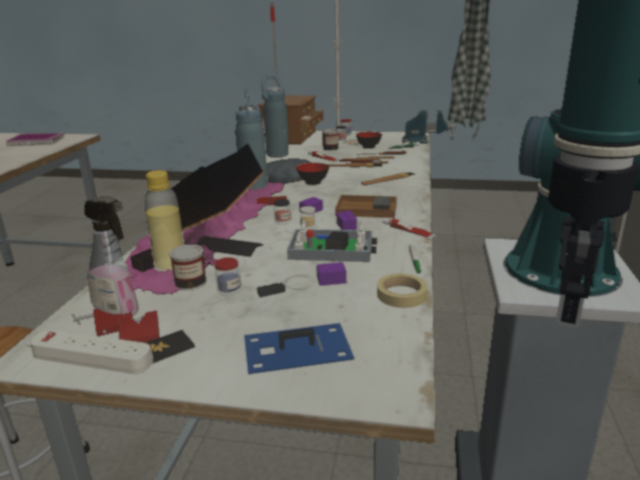

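```bash
cat > h.py <<'E'
import numpy as np, cv2
from workcell import telemetry, vision, bot
def cam(n):
    c=vision.calibration(n); R=cv2.Rodrigues(c['rvec'])[0]; t=np.array(c['tvec']); K=np.array([[c['fx'],0,c['cx']],[0,c['fy'],c['cy']],[0,0,1]]); return K,np.array([c['k1'],0,0,0,0]),R,t
def ray(n,uv):
    K,d,R,t=cam(n); p=cv2.undistortPoints(np.array(uv,float).reshape(-1,1,2),K,d).reshape(-1,2)
    D=np.c_[p,np.ones(len(p))]@R; return -R.T@t, D
def onz(n,uv,z):
    o,D=ray(n,uv); s=(z-o[2])/D[:,2]; return o+D*s[:,None]
def proj(n,P):
    K,d,R,t=cam(n); return cv2.projectPoints(np.array(P,float).reshape(-1,3),cv2.Rodrigues(R)[0],t,K,d)[0].reshape(-1,2)
def crop(img,x,y,w,h,s,name):
    cv2.imwrite(name,cv2.resize(img[y:y+h,x:x+w],None,fx=s,fy=s,interpolation=cv2.INTER_CUBIC))
E
python3 - <<'E'
from h import *
i=cv2.imread('pics/top0.png'); 
crop(i,290,195,100,100,6,'pics/box.png'); crop(i,150,200,80,100,6,'pics/panel.png'); crop(i,400,220,80,90,6,'pics/tray.png')
s=cv2.imread('pics/side0.png'); crop(s,230,180,220,200,3.5,'pics/sidec.png')
E
```

```text
(no output)
```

View pics/box.png

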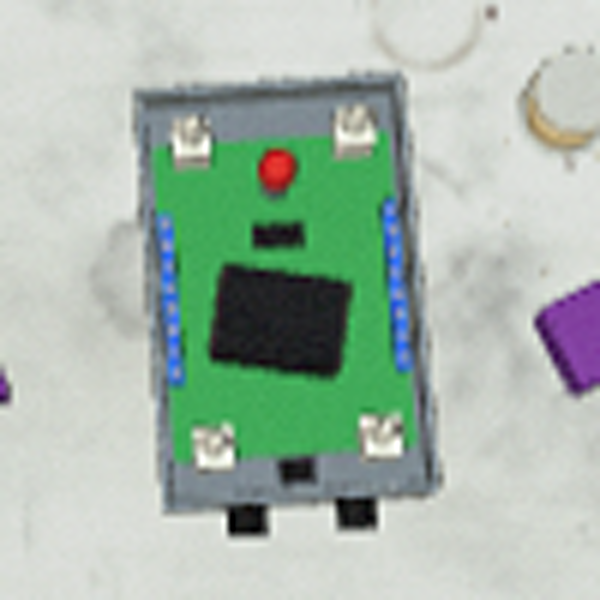

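View pics/panel.png

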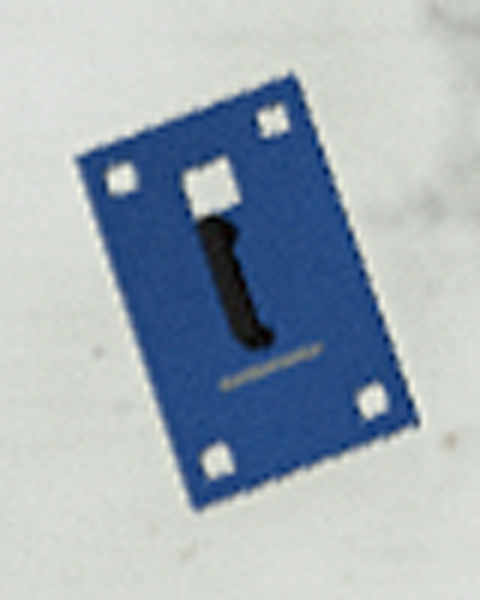

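View pics/tray.png

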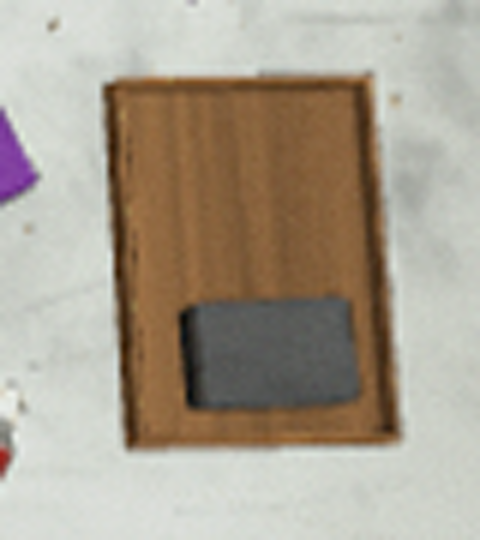

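View pics/sidec.png

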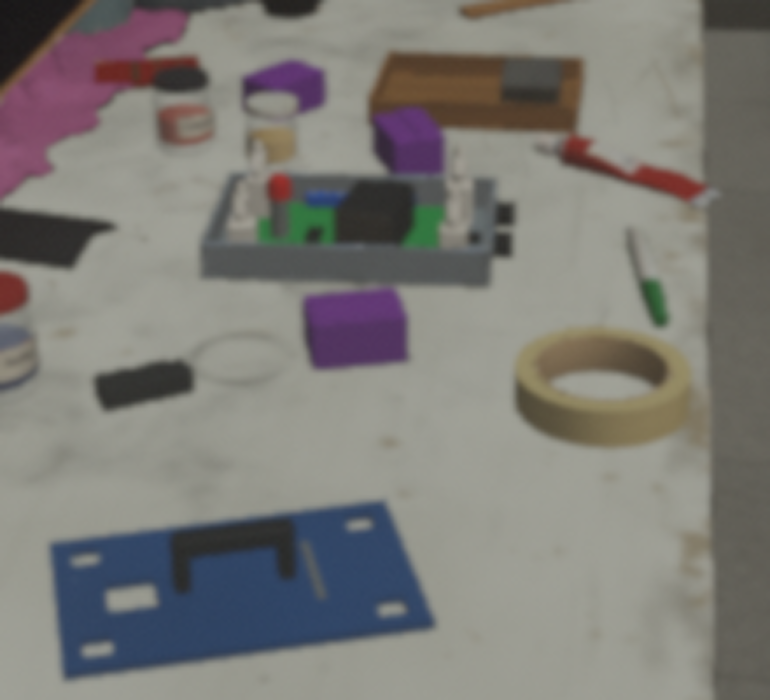

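```bash
cat > m.py <<'E'
from h import *
np.set_printoptions(precision=1,suppress=True)
i=cv2.imread('pics/top0.png'); hsv=cv2.cvtColor(i,cv2.COLOR_BGR2HSV)
def box(m,roi,off=(0,0)):
    x,y,w,h=roi; mm=np.zeros_like(m); mm[y:y+h,x:x+w]=m[y:y+h,x:x+w]
    c,_=cv2.findContours(mm,cv2.RETR_EXTERNAL,cv2.CHAIN_APPROX_NONE); c=max(c,key=cv2.contourArea)
    return c
def rect(c,z,n='top'):
    P=onz(n,c.reshape(-1,2),z)[:,:2].astype(np.float32); r=cv2.minAreaRect(P); return r
print('cam',ray('top',[[0,0]])[0],ray('side',[[0,0]])[0])
# block
m=((i.max(2)<50)*255).astype(np.uint8); c=box(m,(318,230,40,35)); print('block',rect(c,42), 'centroid')
M=cv2.moments(c); print(onz('top',[[M['m10']/M['m00'],M['m01']/M['m00']]],42))
# panel
m=(((hsv[...,0]>100)&(hsv[...,0]<120)&(hsv[...,1]>120))*255).astype(np.uint8)
c=box(m,(150,200,80,100)); print('panel',rect(c,5))
f=np.zeros_like(m); cv2.drawContours(f,[c],-1,255,-1)
f=cv2.erode(f,np.ones((3,3)))
w=((f>0)&(hsv[...,1]<110)&(i.min(2)>110)).astype(np.uint8)
g=i[...,2].astype(float)
n,l,st,ce=cv2.connectedComponentsWithStats(w)
for k in range(1,n):
    if st[k,4]>6:
        x,y,ww,hh=st[k,:4]; sl=np.s_[y-2:y+hh+2,x-2:x+ww+2]; W=np.clip(g[sl]-75,0,None); yy,xx=np.mgrid[sl]
        u=[(W*xx).sum()/W.sum(),(W*yy).sum()/W.sum()]; print('hole',st[k],u,onz('top',[u],3)[0])
# tray
m=(((hsv[...,0]>5)&(hsv[...,0]<22)&(hsv[...,1]>90))*255).astype(np.uint8)
c=box(m,(405,220,70,85)); print('tray',rect(c,24),rect(c,0))
m=(((hsv[...,0]>45)&(hsv[...,0]<80)&(hsv[...,1]>120))*255).astype(np.uint8)
c=box(m,(300,200,75,90)); print('board',rect(c,6))
m=((i.min(2)<150)*255).astype(np.uint8)
c=box(m,(305,203,62,75)); print('boxout28',rect(c,28),cv2.boundingRect(c))
m=(((hsv[...,0]<8)|(hsv[...,0]>172))&(hsv[...,1]>150)).astype(np.uint8)*255
c=box(m,(325,210,25,25)); M=cv2.moments(c);print('lamp',onz('top',[[M['m10']/M['m00'],M['m01']/M['m00']]],50))
f=np.zeros_like(m); f[210:278,312:362]=1
w=((f>0)&(hsv[...,1]<40)&(i.min(2)>165)).astype(np.uint8)
n,l,st,ce=cv2.connectedComponentsWithStats(w)
for k in range(1,n):
    if st[k,4]>6: print('post',st[k],ce[k],onz('top',[ce[k]],36)[0])
E
python3 m.py
```

```text
cam [ 298.6   24.  1200.3] [ 322.1 1124.4  549.9]
block ((502.9386901855469, -35.48999786376953), (56.91038513183594, 43.362457275390625), 82.24942779541016) centroid
[[502.6 -35.4  42. ]]
panel ((513.9834594726562, 371.10601806640625), (176.96963500976562, 108.30755615234375), 21.059843063354492)
hole [193 217   5   6  21] [np.float64(195.005), np.float64(219.63)] [594.7 362.6   3. ]
hole [168 227   5   5  22] [np.float64(169.79738317757008), np.float64(229.37532710280374)] [566.9 433.    3. ]
hole [180 226  10  10  66] [np.float64(184.70335665994543), np.float64(230.88696477286206)] [562.2 390.4   3. ]
hole [209 264   6   6  23] [np.float64(211.61511423550087), np.float64(266.3757469244288)] [460.4 310.1   3. ]
hole [184 274   5   6  23] [np.float64(185.80711545169166), np.float64(276.4035577258458)] [433.  380.9   3. ]
tray ((462.4944152832031, -322.4003601074219), (168.1418914794922, 122.9957046508789), 0.3503442704677582) ((465.8389892578125, -329.4685363769531), (171.57241821289062, 125.50516510009766), 0.35034552216529846)
board ((521.3088989257812, -39.1627082824707), (149.04718017578125, 110.88997650146484), 3.113349199295044)
boxout28 ((520.131103515625, -38.450775146484375), (197.56829833984375, 127.22726440429688), 3.4908971786499023) (312, 207, 52, 71)
lamp [[570.8 -34.6  50. ]]
post [358 210   4  40  94] [360.1 224.5] [ 569.  -102.6   36. ]
post [346 213   6   7  26] [348.3 216.1] [593.1 -70.7  36. ]
post [318 214   7   7  26] [321.2 217.9] [588.6   4.3  36. ]
post [312 218   5  60 155] [313.1 255.5] [483.7  27.4  36. ]
post [350 264   7   7  29] [352.9 267.7] [449.5 -79.8  36. ]
post [322 266   7   7  28] [325.4 269.6] [444.9  -5.5  36. ]
```

Candidates for the black block, by top-view pixel:
- Black block in the box at (337,248).
- Purple blocks at (281,253), (392,248) and (428,207).
- Grey block in the tray at (445,279).
- Charcoal stick at (256,213).
- Black flat piece at (327,157).
- Small chip in the box at (337,234).

I choose the one at (337,248). The crop shows a plain black block between the posts, measuring about 43x57 mm against the stated 42x61.

First move: turn the jaws to the block's x axis.

Emit:
jog_arm(
  commands=[
    {"yaw":10.5},
    {"yaw":10.5},
    {"yaw":10.5},
    {"yaw":10.5},
    {"yaw":10.5},
    {"yaw":10.5},
    {"yaw":10.5},
    {"yaw":10.5},
  ],
  grip=70,
)

```text
invalid input
```

```bash
cat > g.py <<'E'
import sys
from h import *
np.set_printoptions(precision=2,suppress=True)
# usage: g.py x y ztip jawdeg
s=telemetry.state(); R=s['tool_rot']; p=s['ee_pos']
a=np.degrees(np.arctan2(R[1,2],R[0,2]))
print('t',s['time_s'],'p',p,'jaw',a,'w',s['width'],'F',s['ft_force'],'J',s['joints'],'tilt',R[:,0])
if len(sys.argv)>3:
    t=np.array([float(v) for v in sys.argv[1:4]]); t[2]+=25
    d=R.T@(t-p); n=max(1,np.ceil(abs(d).max()/60)); print('tool shift mm',d,'rows',n,d/n)
    if len(sys.argv)>4:
        y=a-float(sys.argv[4]); y=(y+90)%180-90; print('yaw',y)
E
python3 g.py 502.8 -35.4 110 -7.75
```

```text
t 0.1 p [151.62 579.94 255.51] jaw 75.34409197819085 w 85.4505105113552 F [ 0.68  0.13 -0.08] J [68.75 20.6  86.59 -0.   72.91 -6.59] tilt [-0. -0. -1.]
tool shift mm [ 121.27 -495.46 -506.26] rows 9.0 [ 13.47 -55.05 -56.25]
yaw 83.09409197819085
```

Emit:
jog_arm(
  commands=[
    {"xyz":[0,0,0],"yaw":10.5},
    {"xyz":[0,0,0],"yaw":10.5},
    {"xyz":[0,0,0],"yaw":10.5},
    {"xyz":[0,0,0],"yaw":10.5},
    {"xyz":[0,0,0],"yaw":10.5},
    {"xyz":[0,0,0],"yaw":10.5},
    {"xyz":[0,0,0],"yaw":10.5},
    {"xyz":[0,0,0],"yaw":10.5},
  ],
  grip=70,
)

```text
time_s: 1.1
ee_pos: [150.5, 577.1, 251.4]
tool_rot: [[-0.004, 0.186, 0.983], [-0.01, 0.983, -0.186], [-1.0, -0.01, -0.002]]
ft_force: [0.0, 0.3, -0.0]
width: 61.9
```

```bash
python3 g.py 502.8 -35.4 110 -7.75
```

```text
t 1.1 p [150.49 577.05 251.39] jaw -10.694668132155568 w 61.871066411730396 F [ 0.02  0.25 -0.  ] J [68.75 20.8  86.9  -0.   72.9  79.44] tilt [-0.   -0.01 -1.  ]
tool shift mm [ 121.01 -535.22  460.07] rows 9.0 [ 13.45 -59.47  51.12]
yaw -2.94466813215557
```

Emit:
jog_arm(
  commands=[
    {"xyz":[0.0,-0.059,0.051],"yaw":0},
    {"xyz":[0.0,-0.059,0.051],"yaw":0},
    {"xyz":[0.0,-0.059,0.051],"yaw":0},
    {"xyz":[0.0,-0.059,0.051],"yaw":0},
    {"xyz":[0.0,-0.059,0.051],"yaw":0},
    {"xyz":[0.0,-0.059,0.051],"yaw":0},
    {"xyz":[0.02,-0.059,0.051],"yaw":0},
    {"xyz":[0.02,-0.059,0.051],"yaw":-2.9},
  ],
  grip=70,
)

```text
time_s: 2.1
ee_pos: [401.3, 146.5, 223.2]
tool_rot: [[0.001, 0.129, 0.992], [-0.008, 0.992, -0.129], [-1.0, -0.008, 0.002]]
ft_force: [0.3, 1.2, -0.4]
width: 62.2
```

```bash
python3 g.py 502.8 -35.4 70 -7.75
```

```text
t 2.1 p [401.27 146.49 223.15] jaw -7.408088135753647 w 62.19607090498656 F [ 0.34  1.2  -0.38] J [ 11.15   8.45 109.12  -0.51  62.47  18.79] tilt [ 0.   -0.01 -1.  ]
tool shift mm [ 129.67 -166.29  123.89] rows 3.0 [ 43.22 -55.43  41.3 ]
yaw 0.3419118642463559
```

Emit:
jog_arm(
  commands=[
    {"xyz":[0.02,-0.048,0.035],"yaw":0},
    {"xyz":[0.025,-0.046,0.034],"yaw":0},
    {"xyz":[0.03,-0.042,0.032],"yaw":0},
    {"xyz":[0.03,-0.025,0.018],"yaw":0},
  ],
)

```text
time_s: 2.6
ee_pos: [501.8, -34.2, 119.5]
tool_rot: [[0.007, 0.132, 0.991], [-0.008, 0.991, -0.132], [-1.0, -0.007, 0.008]]
ft_force: [0.6, 0.2, -0.2]
width: 62.0
```

```bash
python3 g.py 502.8 -35.4 70 -7.75;  python3 - <<'E'
from h import *
i=vision.get_image('top');crop(i,290,195,100,100,6,'pics/box1.png')
E
```

```text
t 2.6 p [501.79 -34.17 119.52] jaw -7.5690240360236976 w 62.0463261165137 F [ 0.65  0.23 -0.17] J [-11.51  22.54 107.25  -0.49  49.73  -3.62] tilt [ 0.01 -0.01 -1.  ]
tool shift mm [24.54 -0.91  0.97] rows 1 [24.54 -0.91  0.97]
yaw 0.18097596397630866
```

View pics/box1.png

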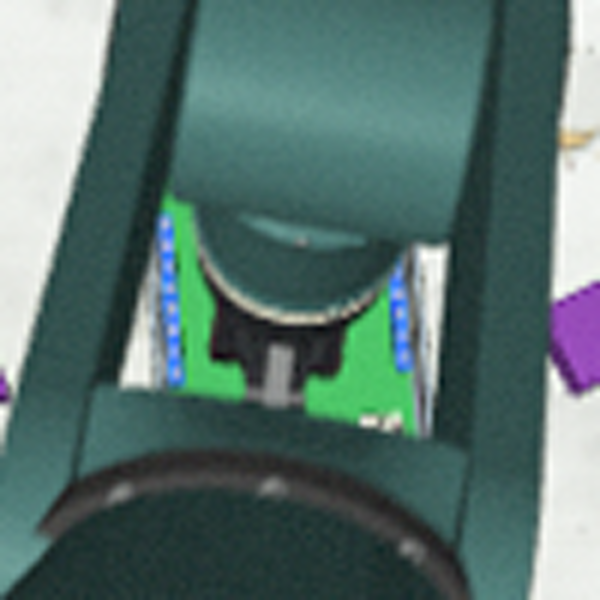

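Emit:
jog_arm(
  commands=[
    {"xyz":[0.04,-0.001,0.001],"yaw":0},
    {"xyz":[0.02,0,0.0],"yaw":0},
  ],
)

```text
time_s: 2.9
ee_pos: [504.2, -39.8, 54.7]
tool_rot: [[0.005, 0.135, 0.991], [-0.009, 0.991, -0.135], [-1.0, -0.008, 0.006]]
ft_force: [-0.5, 1.0, 0.1]
width: 61.8
```

```bash
python3 g.py 502.8 -35.4 18 -7.75;  python3 - <<'E'
from h import *
i=vision.get_image('side');crop(i,270,180,120,120,6,'pics/s1.png')
E
```

```text
t 2.9 p [504.22 -39.78  54.72] jaw -7.757077843380258 w 61.83076946736712 F [-0.51  1.    0.12] J [-12.03  28.92 109.55  -0.69  41.12  -3.75] tilt [ 0.01 -0.01 -1.  ]
tool shift mm [11.67  4.25 -2.07] rows 1 [11.67  4.25 -2.07]
yaw -0.0070778433802587415
```

View pics/s1.png

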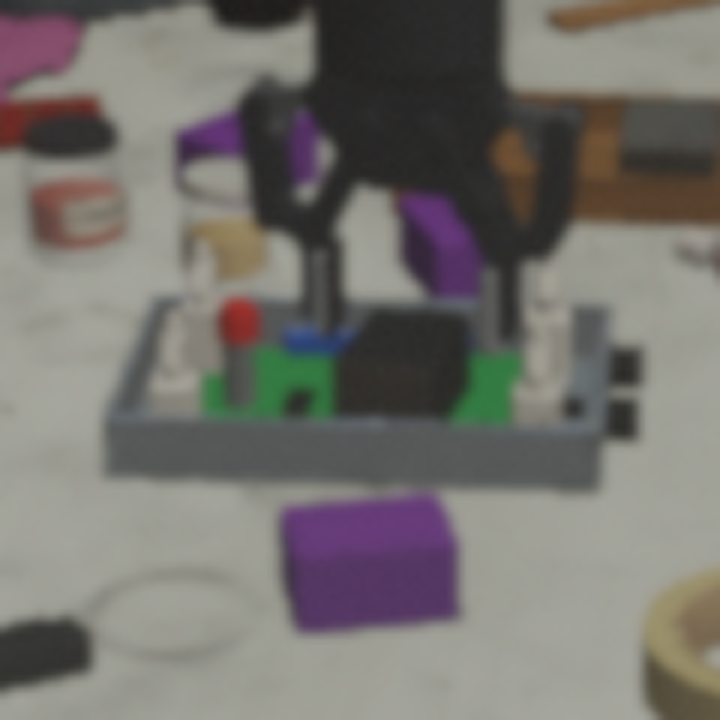

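Fingers straddle the block at side-crop (320,330) and (500,340). I lower slightly, then close.

Emit:
jog_arm(
  commands=[
    {"xyz":[0.008,0.004,-0.001],"yaw":0},
    {"xyz":[0.002,0,0],"yaw":0},
  ],
)

```text
time_s: 3.2
ee_pos: [502.8, -34.9, 43.0]
tool_rot: [[0.003, 0.135, 0.991], [-0.009, 0.991, -0.135], [-1.0, -0.008, 0.004]]
ft_force: [0.3, 0.5, 0.1]
width: 61.7
```

Emit:
jog_arm(
  commands=[
    {"xyz":[-0.0005,0,0],"yaw":0},
    {"xyz":[-0.0005,0,0],"yaw":0},
    {"xyz":[-0.0005,0,0],"yaw":0},
    {"xyz":[-0.0005,0,0],"yaw":0},
  ],
  grip=255,
)

```text
time_s: 3.7
ee_pos: [504.2, -34.5, 47.3]
tool_rot: [[0.007, 0.134, 0.991], [-0.009, 0.991, -0.133], [-1.0, -0.008, 0.008]]
ft_force: [-0.8, -1.0, -0.8]
width: 39.6
```

```bash
python3 g.py 502.8 -35.4 70 -7.75;  python3 - <<'E'
from h import *
i=vision.get_image('side');crop(i,270,180,120,120,6,'pics/s2.png')
E
```

```text
t 3.7 p [504.19 -34.52  47.31] jaw -7.6705243567379275 w 39.575502078197204 F [-0.82 -1.   -0.84] J [-11.44  29.63 109.91  -0.71  39.99  -3.23] tilt [ 0.01 -0.01 -1.  ]
tool shift mm [-47.69  -1.46  -0.89] rows 1 [-47.69  -1.46  -0.89]
yaw 0.07947564326207157
```

View pics/s2.png

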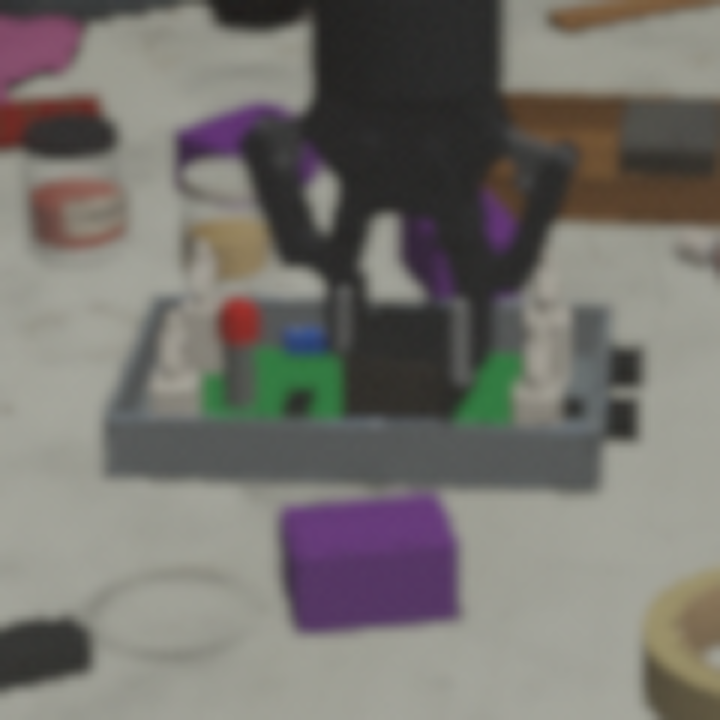

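Emit:
jog_arm(
  commands=[
    {"xyz":[-0.02,0,0],"yaw":0},
    {"xyz":[-0.04,0,0],"yaw":0},
    {"xyz":[-0.04,0,0],"yaw":0},
  ],
)

```text
time_s: 4.12
ee_pos: [500.9, -33.2, 146.8]
tool_rot: [[-0.001, 0.134, 0.991], [-0.008, 0.991, -0.134], [-1.0, -0.008, -0.0]]
ft_force: [1.1, 0.5, -0.3]
width: 39.5
```

```bash
python3 g.py 504 -323 125 0.35
```

```text
t 4.125 p [500.86 -33.22 146.81] jaw -7.695212784972416 w 39.491353056238516 F [ 1.11  0.53 -0.3 ] J [-11.37  20.3  105.6   -0.56  54.08  -3.34] tilt [-0.   -0.01 -1.  ]
tool shift mm [  -0.93 -286.77   41.91] rows 5.0 [ -0.19 -57.35   8.38]
yaw -8.04521278497242
```

Emit:
jog_arm(
  commands=[
    {"xyz":[0,-0.057,0.008],"yaw":0},
    {"xyz":[0,-0.057,0.008],"yaw":0},
    {"xyz":[0,-0.057,0.008],"yaw":0},
    {"xyz":[0,-0.055,0.008],"yaw":0},
    {"xyz":[0,-0.035,0.005],"yaw":-8},
    {"xyz":[0,-0.015,0],"yaw":0},
  ],
)

```text
time_s: 4.88
ee_pos: [506.0, -319.3, 153.8]
tool_rot: [[0.008, -0.012, 1.0], [-0.01, 1.0, 0.012], [-1.0, -0.011, 0.008]]
ft_force: [-0.3, -0.2, 0.6]
width: 39.5
```

```bash
python3 g.py 504 -323 60 0.35
python3 - <<'E'
from h import *
i=vision.get_image('top');crop(i,390,210,100,100,6,'pics/t2.png')
i=vision.get_image('side');crop(i,300,140,120,100,6,'pics/s3.png')
c=cv2.imread('pics/top0.png')
# tray rim far corners
print(onz('top',[[400+372/6,220+75/6],[400+398/6,220+437/6]],24),onz('top',[[400+107/6,220+80/6]],24))
print(onz('top',[[400+190/6,220+300/6],[400+350/6,220+298/6]],32))
E
```

```text
t 4.875 p [ 506.01 -319.29  153.77] jaw 0.6690324539685156 w 39.5408545807886 F [-0.33 -0.18  0.61] J [-38.76  26.22  93.66  -0.22  59.39 -39.31] tilt [ 0.01 -0.01 -1.  ]
tool shift mm [68.79 -2.96 -2.59] rows 2.0 [34.39 -1.48 -1.29]
yaw 0.31903245396851787
[[ 546.72232639 -385.67700791   24.        ]
 [ 380.34408028 -385.18191908   24.        ]] [[ 545.34646369 -263.08795547   24.        ]]
[[ 442.03159297 -293.10831619   32.        ]
 [ 442.33846164 -365.38608928   32.        ]]
```

View pics/t2.png

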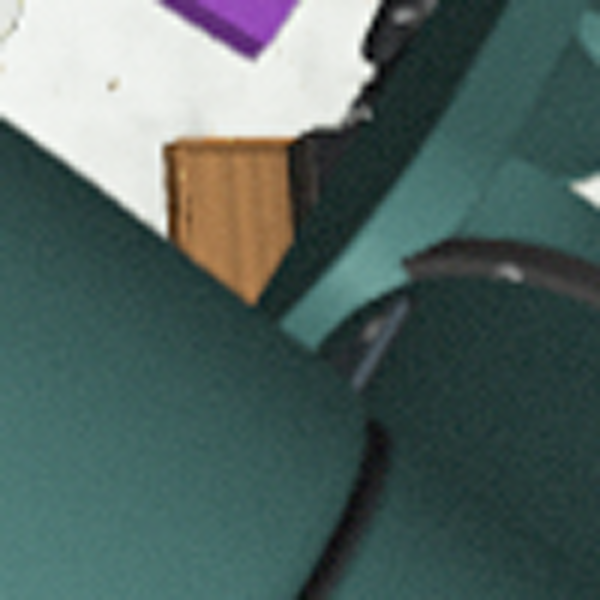

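View pics/s3.png

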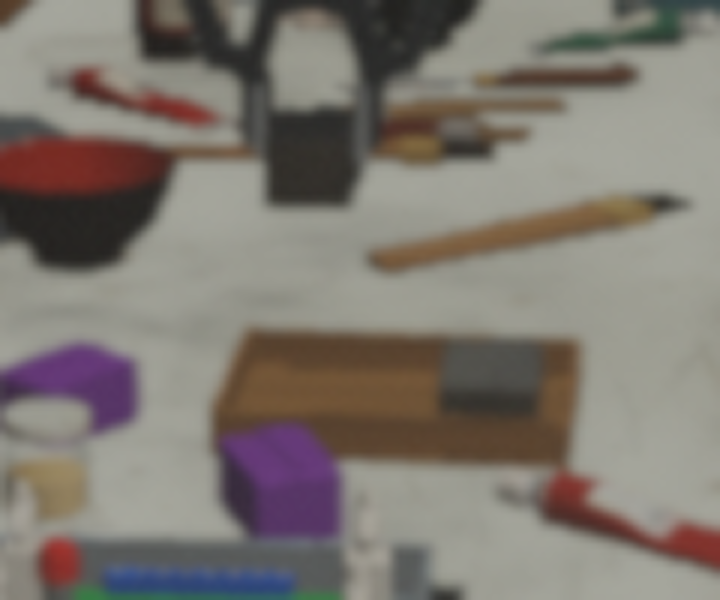

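Block is held level at side-crop (310,155), over the tray's empty half. Lowering it.

Emit:
jog_arm(
  commands=[
    {"xyz":[0.04,-0.004,-0.001],"yaw":0},
    {"xyz":[0.04,0,0],"yaw":0},
    {"xyz":[0.01,0,0],"yaw":0},
  ],
)

```text
time_s: 5.35
ee_pos: [506.7, -318.7, 63.3]
tool_rot: [[0.009, -0.006, 1.0], [-0.009, 1.0, 0.006], [-1.0, -0.009, 0.009]]
ft_force: [-0.5, -0.2, -0.6]
width: 39.8
```

```bash
python3 g.py 505 -325 20.5 0.35
```

```text
t 5.35 p [ 506.7  -318.72   63.26] jaw 0.36060974399297674 w 39.793435185187626 F [-0.53 -0.16 -0.56] J [-38.73  33.13  97.46  -0.12  48.67 -39.01] tilt [ 0.01 -0.01 -1.  ]
tool shift mm [17.8  -6.11 -1.9 ] rows 1 [17.8  -6.11 -1.9 ]
yaw 0.010609743992972653
```

Emit:
jog_arm(
  commands=[
    {"xyz":[0.012,-0.006,-0.002],"yaw":0},
    {"xyz":[0.004,0,0],"yaw":0},
  ],
)

```text
time_s: 5.6
ee_pos: [505.4, -323.6, 47.6]
tool_rot: [[0.009, -0.007, 1.0], [-0.009, 1.0, 0.007], [-1.0, -0.009, 0.009]]
ft_force: [0.7, -0.5, -0.6]
width: 40.0
```

```bash
python3 g.py 505 -325 20.5 0.35
```

```text
t 5.6 p [ 505.44 -323.58   47.56] jaw 0.39627857007391204 w 39.954097824851075 F [ 0.67 -0.48 -0.58] J [-39.18  34.53  97.74  -0.09  46.99 -39.51] tilt [ 0.01 -0.01 -1.  ]
tool shift mm [ 2.07 -1.4  -0.47] rows 1 [ 2.07 -1.4  -0.47]
yaw 0.04627857007390901
```

Emit:
jog_arm(
  commands=[
    {"xyz":[0.0015,0,0],"yaw":0},
  ],
)

```text
time_s: 5.72
ee_pos: [505.9, -323.8, 46.6]
tool_rot: [[0.01, -0.007, 1.0], [-0.01, 1.0, 0.007], [-1.0, -0.01, 0.01]]
ft_force: [-0.1, -0.6, -0.0]
width: 39.8
```

Emit:
jog_arm(
  commands=[
    {"xyz":[0.001,0,0],"yaw":0},
  ],
)

```text
time_s: 5.85
ee_pos: [506.4, -324.1, 46.4]
tool_rot: [[0.011, -0.006, 1.0], [-0.011, 1.0, 0.007], [-1.0, -0.011, 0.011]]
ft_force: [0.3, 0.2, -0.2]
width: 39.9
```

Emit:
jog_arm(
  commands=[
    {"xyz":[0.003,0,0],"yaw":0},
  ],
)

```text
time_s: 5.98
ee_pos: [506.9, -324.6, 44.0]
tool_rot: [[0.012, -0.006, 1.0], [-0.011, 1.0, 0.006], [-1.0, -0.012, 0.012]]
ft_force: [0.5, 0.2, -0.6]
width: 39.5
```

Emit:
jog_arm(
  commands=[
    {"xyz":[0.002,0,0],"yaw":0},
  ],
)

```text
time_s: 6.1
ee_pos: [506.9, -324.7, 42.7]
tool_rot: [[0.012, -0.006, 1.0], [-0.012, 1.0, 0.006], [-1.0, -0.012, 0.012]]
ft_force: [-3.3, 2.8, 17.4]
width: 39.9
```

Emit:
jog_arm(
  commands=[
    {"xyz":[0,0,-0.001],"yaw":0},
    {"xyz":[0,0,-0.001],"yaw":0},
  ],
  grip=120,
)

```text
time_s: 6.35
ee_pos: [505.2, -325.0, 43.0]
tool_rot: [[0.013, -0.006, 1.0], [-0.012, 1.0, 0.006], [-1.0, -0.012, 0.013]]
ft_force: [0.3, 0.1, 0.0]
width: 45.3
```

Emit:
jog_arm(
  commands=[
    {"xyz":[-0.01,0,0],"yaw":0},
    {"xyz":[-0.015,0,0],"yaw":0},
  ],
  grip=115,
)

```text
time_s: 6.6
ee_pos: [504.0, -324.2, 68.2]
tool_rot: [[0.011, -0.006, 1.0], [-0.011, 1.0, 0.006], [-1.0, -0.011, 0.011]]
ft_force: [0.3, -1.3, -0.5]
width: 46.5
```

Emit:
jog_arm(
  commands=[
    {"xyz":[-0.06,0,0],"yaw":0},
    {"xyz":[-0.06,0,0],"yaw":0},
  ],
  grip=70,
)

```text
time_s: 6.85
ee_pos: [500.8, -321.4, 189.3]
tool_rot: [[0.006, -0.006, 1.0], [-0.006, 1.0, 0.006], [-1.0, -0.006, 0.006]]
ft_force: [0.5, -0.7, -0.5]
width: 61.8
```

```bash
python3 g.py 513.9 371.5 130 -68.7
python3 - <<'E'
from h import *
i=vision.get_image('side');crop(i,300,140,120,100,6,'pics/s4.png')
E
```

```text
t 6.85 p [ 500.82 -321.44  189.33] jaw 0.33595874278386195 w 61.822378858401684 F [ 0.49 -0.73 -0.48] J [-39.31  23.73  91.94  -0.07  63.84 -39.61] tilt [ 0.01 -0.01 -1.  ]
tool shift mm [ 30.04 693.05  16.94] rows 12.0 [ 2.5  57.75  1.41]
yaw 69.03595874278386
```

View pics/s4.png

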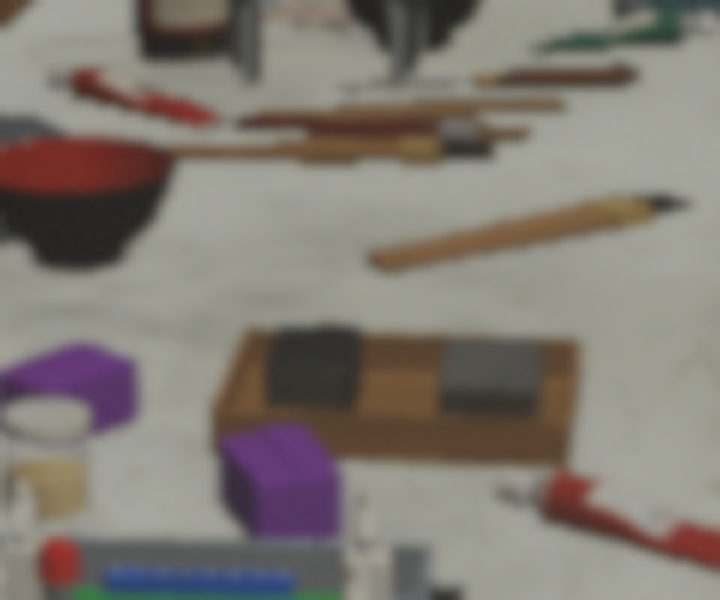

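Black block lies flat in the tray at side-crop (315,368), beside the grey one. Going to the panel.

Emit:
jog_arm(
  commands=[
    {"xyz":[0,0.062,0.001],"yaw":0},
    {"xyz":[0,0.062,0.001],"yaw":0},
    {"xyz":[0,0.062,0.001],"yaw":0},
    {"xyz":[0,0.062,0.001],"yaw":0},
    {"xyz":[0,0.062,0.001],"yaw":0},
    {"xyz":[0,0.062,0.001],"yaw":0},
    {"xyz":[0,0.062,0.001],"yaw":0},
    {"xyz":[0,0.062,0.001],"yaw":0},
  ],
  grip=60,
)

```text
time_s: 7.9
ee_pos: [516.8, 173.1, 200.9]
tool_rot: [[0.04, 0.003, 0.999], [-0.023, 1.0, -0.002], [-0.999, -0.023, 0.041]]
ft_force: [1.5, -0.8, 0.5]
width: 65.3
```

Emit:
jog_arm(
  commands=[
    {"xyz":[0,0.062,0.001],"yaw":0},
    {"xyz":[0,0.062,0.001],"yaw":0},
    {"xyz":[0,0,0],"yaw":10.5},
    {"xyz":[0,0,0],"yaw":10.5},
    {"xyz":[0,0,0],"yaw":10.5},
    {"xyz":[0,0,0],"yaw":10.5},
    {"xyz":[0,0,0],"yaw":10.5},
    {"xyz":[0,0,0],"yaw":10.5},
  ],
)

```text
time_s: 8.9
ee_pos: [518.7, 305.4, 206.2]
tool_rot: [[0.051, 0.901, 0.431], [-0.017, 0.432, -0.902], [-0.999, 0.039, 0.038]]
ft_force: [0.3, -0.2, -0.2]
width: 65.4
```

```bash
python3 g.py 513.9 371.5 100 -68.7
```

```text
t 8.9 p [518.73 305.37 206.15] jaw -64.45302521069742 w 65.36139993191063 F [ 0.27 -0.2  -0.24] J [25.16 22.54 91.26 -2.39 63.98 90.58] tilt [ 0.05 -0.02 -1.  ]
tool shift mm [ 79.64  21.07 -64.78] rows 2.0 [ 39.82  10.54 -32.39]
yaw 4.246974789302584
```

Emit:
jog_arm(
  commands=[
    {"xyz":[-0.01,0.018,-0.055],"yaw":4.2},
    {"xyz":[-0.06,0,0],"yaw":0},
    {"xyz":[-0.06,0,0],"yaw":0},
  ],
)

```text
time_s: 9.28
ee_pos: [501.9, 364.8, 334.4]
tool_rot: [[0.044, 0.933, 0.358], [-0.022, 0.36, -0.933], [-0.999, 0.033, 0.036]]
ft_force: [0.6, 0.4, -0.5]
width: 65.5
```

Emit:
jog_arm(
  commands=[
    {"xyz":[0.02,0,0],"yaw":0},
    {"xyz":[0.02,0,0],"yaw":0},
    {"xyz":[0.02,0,0],"yaw":0},
    {"xyz":[0.02,0,0],"yaw":0},
  ],
)

```text
time_s: 9.78
ee_pos: [509.8, 366.9, 266.7]
tool_rot: [[0.063, 0.931, 0.359], [-0.01, 0.36, -0.933], [-0.998, 0.055, 0.032]]
ft_force: [-0.5, 0.1, -0.3]
width: 65.0
```

```bash
python3 g.py 513.9 371.5 100 -68.7
```

```text
t 9.775 p [509.76 366.86 266.66] jaw -68.94819747741457 w 64.95038139376956 F [-0.52  0.07 -0.34] J [ 30.75  21.11  84.23  -2.47  71.85 100.36] tilt [ 0.06 -0.01 -1.  ]
tool shift mm [141.59  -2.31  -7.4 ] rows 3.0 [47.2  -0.77 -2.47]
yaw -0.2481974774145641
```

Emit:
jog_arm(
  commands=[
    {"xyz":[0,0,0],"yaw":0},
    {"xyz":[0,0,0],"yaw":0},
  ],
)

```text
time_s: 10.02
ee_pos: [509.0, 366.4, 267.2]
tool_rot: [[0.062, 0.931, 0.359], [-0.011, 0.36, -0.933], [-0.998, 0.054, 0.032]]
ft_force: [-0.0, 0.4, 0.4]
width: 65.3
```

Emit:
jog_arm(
  commands=[
    {"xyz":[-0.06,0,0],"yaw":0},
  ],
)

```text
time_s: 10.15
ee_pos: [502.9, 365.5, 323.8]
tool_rot: [[0.054, 0.932, 0.359], [-0.016, 0.36, -0.933], [-0.998, 0.045, 0.034]]
ft_force: [1.0, 1.1, 0.7]
width: 65.3
```

Emit:
jog_arm(
  commands=[
    {"xyz":[0.06,0,0],"yaw":0},
  ],
)

```text
time_s: 10.28
ee_pos: [512.9, 369.0, 276.4]
tool_rot: [[0.074, 0.93, 0.359], [-0.004, 0.36, -0.933], [-0.997, 0.068, 0.03]]
ft_force: [1.7, 0.2, -1.0]
width: 65.1
```

Emit:
jog_arm(
  commands=[
    {"xyz":[0,0.05,0],"yaw":0},
  ],
)

```text
time_s: 10.4
ee_pos: [538.3, 375.7, 262.3]
tool_rot: [[0.033, 0.932, 0.361], [-0.027, 0.362, -0.932], [-0.999, 0.021, 0.037]]
ft_force: [-0.2, -0.3, -2.0]
width: 65.1
```

Emit:
jog_arm(
  commands=[
    {"xyz":[0,-0.05,0],"yaw":0},
  ],
)

```text
time_s: 10.52
ee_pos: [511.1, 365.8, 266.1]
tool_rot: [[0.042, 0.932, 0.359], [-0.022, 0.361, -0.932], [-0.999, 0.032, 0.036]]
ft_force: [-0.8, -0.6, 1.1]
width: 65.8
```

Emit:
jog_arm(
  commands=[
    {"xyz":[0,-0.022,0.056],"yaw":0},
    {"xyz":[0,-0.022,0.056],"yaw":0},
    {"xyz":[0,-0.022,0.056],"yaw":0},
    {"xyz":[0,-0.022,0.056],"yaw":0},
    {"xyz":[0,-0.022,0.056],"yaw":0},
    {"xyz":[0,-0.022,0.056],"yaw":0},
  ],
)

```text
time_s: 11.28
ee_pos: [510.6, -0.7, 280.4]
tool_rot: [[0.053, 0.928, 0.368], [-0.021, 0.369, -0.929], [-0.998, 0.041, 0.039]]
ft_force: [1.3, -0.3, -0.2]
width: 65.5
```

Emit:
jog_arm(
  commands=[
    {"xyz":[0,0.055,0.021],"yaw":0},
  ],
)

```text
time_s: 11.4
ee_pos: [565.8, -4.7, 284.3]
tool_rot: [[0.049, 0.931, 0.362], [-0.023, 0.363, -0.931], [-0.999, 0.038, 0.039]]
ft_force: [1.6, 0.2, 1.1]
width: 65.2
```

Emit:
jog_arm(
  commands=[
    {"xyz":[0,-0.055,-0.021],"yaw":0},
  ],
)

```text
time_s: 11.52
ee_pos: [519.2, -8.1, 281.5]
tool_rot: [[0.058, 0.931, 0.359], [-0.024, 0.361, -0.932], [-0.998, 0.045, 0.043]]
ft_force: [-2.6, -0.5, -0.4]
width: 65.4
```

Emit:
jog_arm(
  commands=[
    {"xyz":[0,0.055,0.021],"yaw":0},
  ],
)

```text
time_s: 11.65
ee_pos: [538.3, -4.2, 269.0]
tool_rot: [[0.006, 0.933, 0.36], [-0.018, 0.36, -0.933], [-1.0, -0.0, 0.019]]
ft_force: [-0.0, -0.2, -2.6]
width: 65.2
```

Emit:
jog_arm(
  commands=[
    {"xyz":[0,-0.055,-0.021],"yaw":0},
  ],
)

```text
time_s: 11.78
ee_pos: [513.7, -6.5, 272.6]
tool_rot: [[0.01, 0.933, 0.359], [-0.018, 0.359, -0.933], [-1.0, 0.003, 0.02]]
ft_force: [0.2, -0.3, 0.3]
width: 65.2
```

Emit:
jog_arm(
  commands=[
    {"xyz":[0,0.022,-0.056],"yaw":0},
    {"xyz":[0,0.022,-0.056],"yaw":0},
    {"xyz":[0,0.022,-0.056],"yaw":0},
  ],
)

```text
time_s: 12.15
ee_pos: [513.6, 173.6, 270.3]
tool_rot: [[0.008, 0.937, 0.35], [-0.019, 0.35, -0.937], [-1.0, 0.001, 0.021]]
ft_force: [1.1, -0.3, 0.6]
width: 65.2
```

Emit:
jog_arm(
  commands=[
    {"xyz":[0,0.022,-0.056],"yaw":0},
    {"xyz":[0,0.022,-0.056],"yaw":0},
    {"xyz":[0,0.022,-0.056],"yaw":0},
  ],
)

```text
time_s: 12.52
ee_pos: [518.0, 360.7, 271.9]
tool_rot: [[0.016, 0.937, 0.35], [-0.016, 0.35, -0.937], [-1.0, 0.009, 0.021]]
ft_force: [1.3, -0.4, 0.6]
width: 65.4
```

```bash
python3 g.py 513.9 371.5 100 -68.7
```

```text
t 12.525 p [517.99 360.73 271.87] jaw -69.53255881755906 w 65.42680282647915 F [ 1.29 -0.44  0.63] J [29.29 22.3  81.5  -1.31 75.86 99.13] tilt [ 0.02 -0.02 -1.  ]
tool shift mm [146.59  -1.41 -14.59] rows 3.0 [48.86 -0.47 -4.86]
yaw -0.832558817559061
```

Emit:
jog_arm(
  commands=[
    {"xyz":[0.045,0,-0.012],"yaw":-0.8},
    {"xyz":[0.045,0,0],"yaw":0},
    {"xyz":[0.045,0,0],"yaw":0},
    {"xyz":[0.03,0,0],"yaw":0},
  ],
)

```text
time_s: 13.02
ee_pos: [522.3, 380.6, 111.6]
tool_rot: [[0.032, 0.928, 0.37], [-0.005, 0.37, -0.929], [-0.999, 0.028, 0.017]]
ft_force: [-0.4, 0.6, -0.8]
width: 65.2
```

```bash
python3 g.py 513.9 371.5 60 -68.7
python3 - <<'E'
from h import *
i=cv2.imread('pics/top0.png'); m=np.zeros(i.shape[:2],np.uint8); m[232:262,178:200]=(i[232:262,178:200].max(2)<60)
ys,xs=np.nonzero(m); print(len(xs),onz('top',[[xs.mean(),ys.mean()]],34), onz('top',[[200/6+150,36+200],[240/6+150,56.5+200]],36))
i=vision.get_image('side');crop(i,230,270,140,110,5.5,'pics/s5.png')
E
```

```text
t 13.025 p [522.3  380.63 111.59] jaw -68.28308876258824 w 65.21217862502708 F [-0.43  0.58 -0.79] J [30.61 32.21 89.7  -1.44 56.65 99.66] tilt [ 0.03 -0.01 -1.  ]
tool shift mm [ 26.35 -11.94   4.93] rows 1 [ 26.35 -11.94   4.93]
yaw 0.4169112374117674
108 [[511.48268511 368.80368519  34.        ]] [[540.59008011 383.35230561  36.        ]
 [483.47956295 362.24753739  36.        ]]
```

View pics/s5.png

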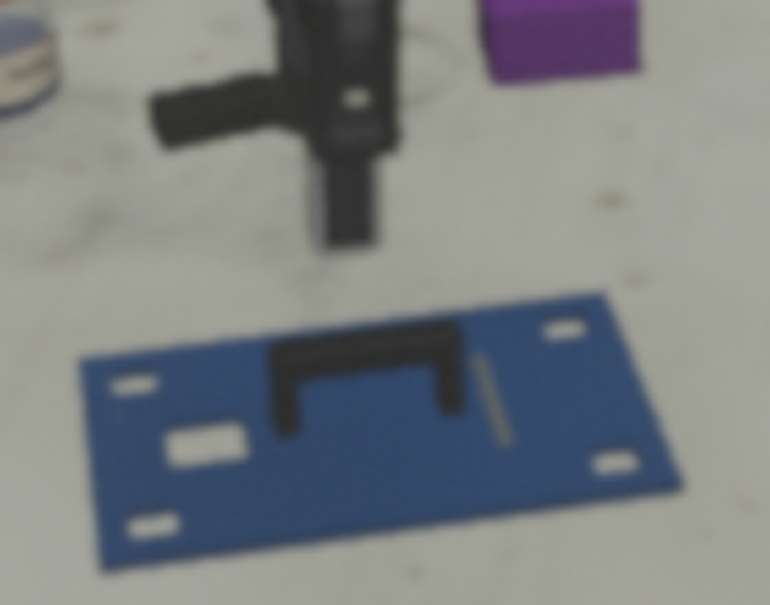

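Emit:
jog_arm(
  commands=[
    {"xyz":[0.015,-0.012,0.005],"yaw":0.4},
    {"xyz":[0.025,0,0],"yaw":0},
  ],
)

```text
time_s: 13.32
ee_pos: [515.1, 371.7, 70.7]
tool_rot: [[0.033, 0.931, 0.363], [-0.005, 0.364, -0.932], [-0.999, 0.029, 0.016]]
ft_force: [-0.8, -0.5, 0.1]
width: 65.3
```

```bash
python3 g.py 513.3 371.3 15 -68.7
```

```text
t 13.325 p [515.06 371.66  70.74] jaw -68.69400724089499 w 65.31842295009469 F [-0.8  -0.52  0.11] J [30.24 34.48 92.81 -1.53 51.2  99.87] tilt [ 0.03 -0.   -1.  ]
tool shift mm [30.66 -2.68 -0.81] rows 1 [30.66 -2.68 -0.81]
yaw 0.005992759105012624
```

Emit:
jog_arm(
  commands=[
    {"xyz":[0.02,-0.003,-0.001],"yaw":0},
    {"xyz":[0.008,0,0],"yaw":0},
  ],
)

```text
time_s: 13.58
ee_pos: [514.4, 372.2, 44.2]
tool_rot: [[0.036, 0.931, 0.363], [-0.003, 0.363, -0.932], [-0.999, 0.032, 0.016]]
ft_force: [0.5, 0.6, -0.4]
width: 65.6
```

Emit:
jog_arm(
  commands=[
    {"xyz":[0,0,0],"yaw":0},
  ],
)

```text
time_s: 13.7
ee_pos: [515.1, 372.5, 45.0]
tool_rot: [[0.037, 0.931, 0.363], [-0.003, 0.363, -0.932], [-0.999, 0.033, 0.016]]
ft_force: [0.1, 0.5, 0.7]
width: 65.1
```

```bash
python3 g.py 513.3 371.3 15 -68.7
python3 - <<'E'
from h import *
i=vision.get_image('side');crop(i,230,270,140,110,5.5,'pics/s6.png')
E
```

```text
t 13.7 p [515.1  372.51  45.03] jaw -68.709911510551 w 65.11577785854894 F [0.1  0.5  0.73] J [ 30.31  36.47  93.7   -1.61  48.11 100.06] tilt [ 0.04 -0.   -1.  ]
tool shift mm [ 4.96 -2.28  0.4 ] rows 1 [ 4.96 -2.28  0.4 ]
yaw -0.009911510550992375
```

View pics/s6.png

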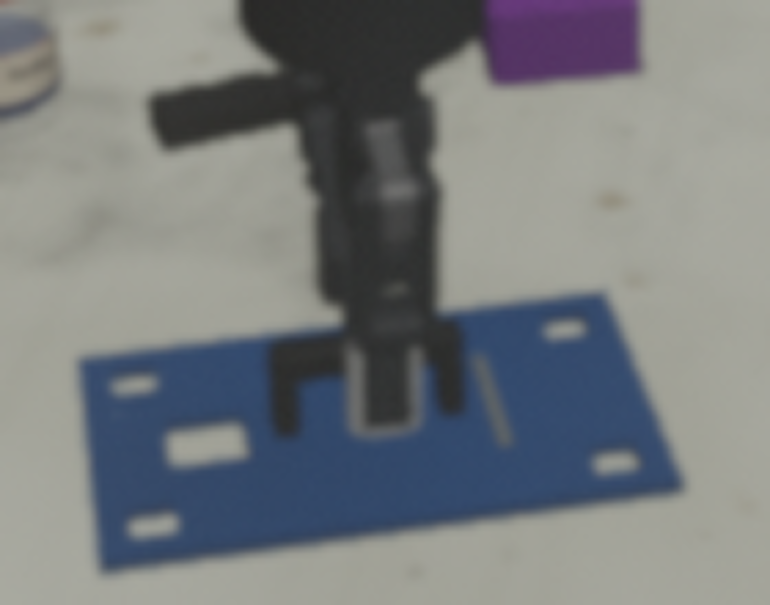

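Emit:
jog_arm(
  commands=[
    {"xyz":[0.004,-0.002,0],"yaw":0},
    {"xyz":[0,0,0],"yaw":0},
    {"xyz":[0,0,0],"yaw":0},
    {"xyz":[0,0,0],"yaw":0},
    {"xyz":[0,0,0],"yaw":0},
    {"xyz":[0,0,0],"yaw":0},
  ],
  grip=255,
)

```text
time_s: 14.5
ee_pos: [515.1, 372.8, 43.6]
tool_rot: [[0.041, 0.931, 0.363], [-0.0, 0.363, -0.932], [-0.999, 0.038, 0.015]]
ft_force: [-0.6, 0.0, 1.5]
width: 10.1
```

```bash
python3 g.py 513.3 371.3 15 -68.7
python3 - <<'E'
from h import *
i=vision.get_image('side');crop(i,230,270,140,110,5.5,'pics/s7.png')
E
```

```text
t 14.5 p [515.06 372.79  43.62] jaw -68.71280383668162 w 10.147053476088159 F [-0.6   0.    1.52] J [ 30.33  36.5   93.95  -1.63  47.57 100.11] tilt [ 0.04 -0.   -1.  ]
tool shift mm [ 3.55 -2.31  0.69] rows 1 [ 3.55 -2.31  0.69]
yaw -0.012803836681612779
```

View pics/s7.png

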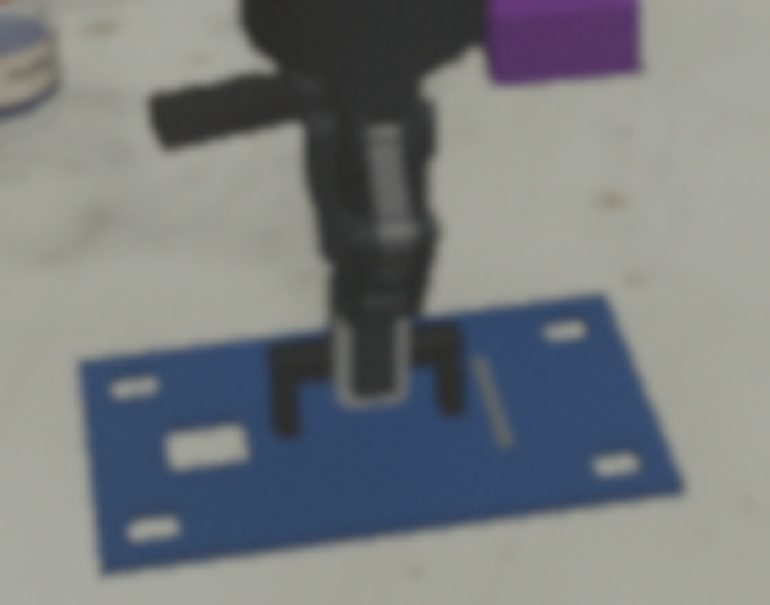

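Emit:
jog_arm(
  commands=[
    {"xyz":[-0.015,0,0],"yaw":0},
    {"xyz":[-0.03,0,0],"yaw":0},
    {"xyz":[-0.03,0,0],"yaw":0},
    {"xyz":[-0.03,0,0],"yaw":0},
    {"xyz":[-0.015,0,0],"yaw":0},
  ],
)

```text
time_s: 15.18
ee_pos: [507.5, 371.4, 166.8]
tool_rot: [[0.035, 0.931, 0.363], [-0.004, 0.364, -0.932], [-0.999, 0.031, 0.016]]
ft_force: [1.0, 0.0, -3.0]
width: 10.1
```

```bash
python3 g.py 520.9 -37.9 130 -86.4
python3 - <<'E'
from h import *
i=vision.get_image('side');crop(i,210,220,180,140,4.4,'pics/s8.png')
E
```

```text
t 15.175 p [507.54 371.43 166.78] jaw -68.7028983742033 w 10.101729343417992 F [ 0.99  0.   -3.03] J [30.58 27.24 89.54 -1.37 61.63 99.91] tilt [ 0.03 -0.   -1.  ]
tool shift mm [  13.88 -136.72  385.98] rows 7.0 [  1.98 -19.53  55.14]
yaw 17.697101625796705
```

View pics/s8.png

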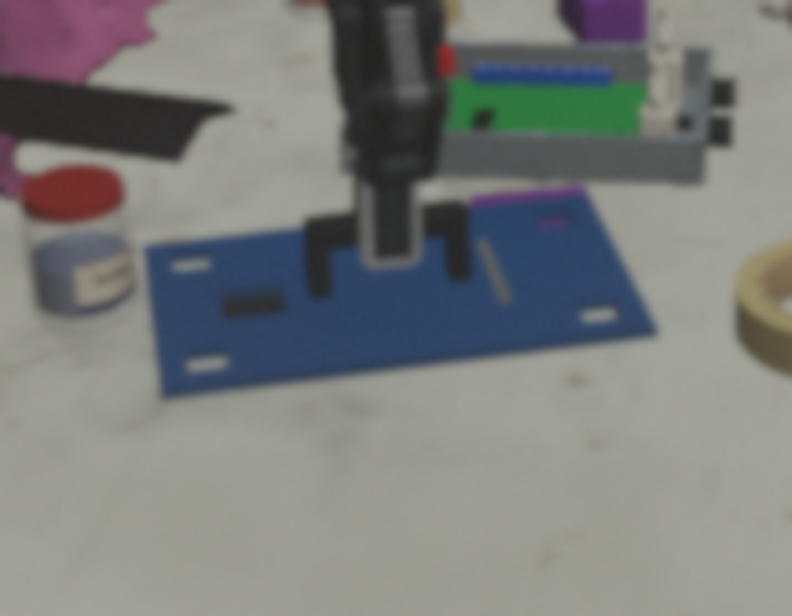

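Emit:
jog_arm(
  commands=[
    {"xyz":[0,-0.008,0.022],"yaw":0},
    {"xyz":[0,-0.016,0.045],"yaw":0},
    {"xyz":[0,-0.016,0.045],"yaw":0},
    {"xyz":[0,-0.016,0.045],"yaw":0},
    {"xyz":[0,-0.016,0.045],"yaw":0},
    {"xyz":[0,-0.016,0.045],"yaw":0},
    {"xyz":[0,-0.016,0.045],"yaw":0},
    {"xyz":[0,-0.016,0.045],"yaw":0},
  ],
)

```text
time_s: 16.23
ee_pos: [511.0, -1.2, 162.7]
tool_rot: [[0.023, 0.93, 0.368], [-0.007, 0.368, -0.93], [-1.0, 0.018, 0.015]]
ft_force: [0.1, -0.5, -2.1]
width: 10.4
```

Emit:
jog_arm(
  commands=[
    {"xyz":[0,-0.012,0.03],"yaw":0},
    {"xyz":[0,0,0],"yaw":6},
    {"xyz":[0,0,0],"yaw":6},
    {"xyz":[0,0,0],"yaw":6},
  ],
)

```text
time_s: 16.73
ee_pos: [503.8, -41.9, 158.5]
tool_rot: [[0.012, 0.999, 0.045], [-0.008, 0.045, -0.999], [-1.0, 0.011, 0.008]]
ft_force: [-0.1, 1.0, -2.5]
width: 10.7
```

```bash
python3 g.py 520.9 -37.9 120 -86.4
python3 - <<'E'
from h import *
i=vision.get_image('side');crop(i,240,150,180,140,4.4,'pics/s9.png')
i=vision.get_image('top');crop(i,280,180,110,110,5.4,'pics/t9.png')
E
```

```text
t 16.725 p [503.81 -41.89 158.48] jaw -87.40676880707413 w 10.722876197552292 F [-0.11  0.96 -2.53] J [-12.38  19.27 105.06  -0.37  54.91  75.24] tilt [ 0.01 -0.01 -1.  ]
tool shift mm [13.65 17.1  -3.33] rows 1 [13.65 17.1  -3.33]
yaw -1.006768807074124
```

View pics/s9.png

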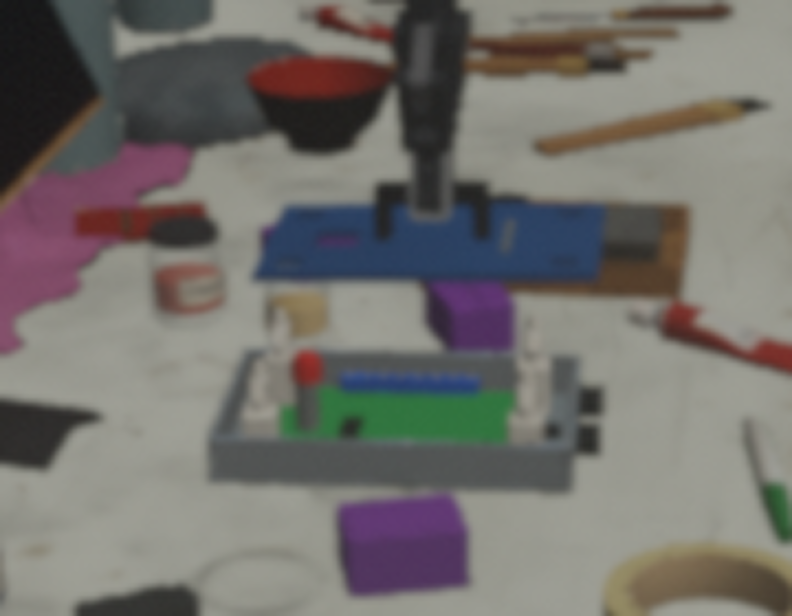

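View pics/t9.png

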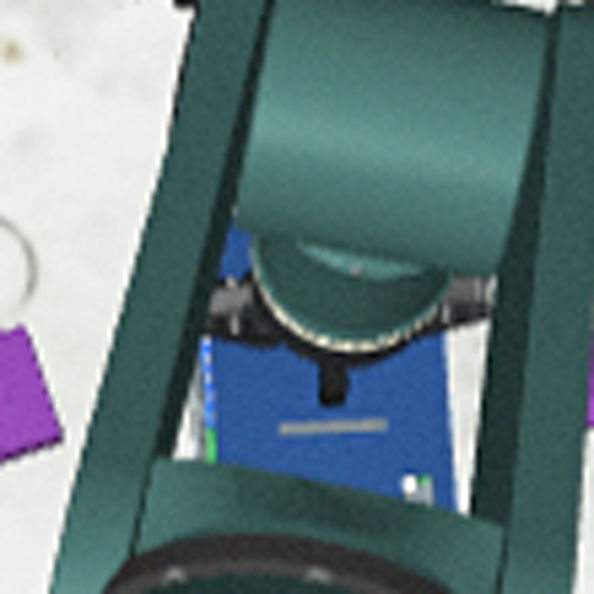

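```bash
cat > lev.py <<'E'
from h import *
def level(img,ctr,yaw,roi,lo=100):
    # near-edge pixels of blue panel in side view -> heights along panel x
    x,y,w,h=roi; c=img[y:y+h,x:x+w]; hs=cv2.cvtColor(c,cv2.COLOR_BGR2HSV)
    m=(hs[...,0]>100)&(hs[...,0]<118)&(hs[...,1]>110)
    m=m.astype(np.uint8); n,l,st,_=cv2.connectedComponentsWithStats(m); k=1+np.argmax(st[1:,4]); m=l==k
    a=np.radians(yaw); ux=np.array([np.cos(a),np.sin(a),0]); uy=np.array([-ux[1],ux[0],0])
    P=[]
    for u in range(w):
        v=np.nonzero(m[:,u])[0]
        if len(v): P.append([u+x,v.max()+y+0.5])
    P=np.array(P); P=P[8:-8]
    o,D=ray('side',P); q=np.r_[ctr,0]+55*uy
    s=((q-o)@uy)/(D@uy); X=o+D*s[:,None]
    f=np.polyfit((X-np.r_[ctr,0])@ux,X[:,2],1)
    print('cols',P[0],P[-1],'panel x ends',(X[0]-np.r_[ctr,0])@ux,(X[-1]-np.r_[ctr,0])@ux,'slope',f[0],'z at centre',f[1])
E
python3 - <<'E'
from lev import *
s=telemetry.state(); i=vision.get_image('side'); 
level(i,np.array([502.2,-42]),2.6,(290,190,100,30))
i0=cv2.imread('pics/side0.png'); level(i0,np.array([513.9,371.5]),21.3,(240,320,120,55))
E
```

```text
cols [307.  211.5] [368.  212.5] panel x ends 67.13009656208648 -72.08852435345993 slope -0.004584343664915461 z at centre 117.95926426265729
cols [254.  371.5] [343.  358.5] panel x ends 81.57064545586262 -68.15376220805675 slope 0.0037538635668226466 z at centre 3.6955485331368916
```

Emit:
jog_arm(
  commands=[
    {"xyz":[0,0.01,-0.002],"yaw":-1.0},
    {"xyz":[0,0.007,-0.001],"yaw":0},
    {"xyz":[0.015,0,0],"yaw":0},
    {"xyz":[0.015,0,0],"yaw":0},
  ],
)

```text
time_s: 17.38
ee_pos: [523.2, -37.6, 127.5]
tool_rot: [[0.014, 0.997, 0.074], [-0.008, 0.074, -0.997], [-1.0, 0.013, 0.009]]
ft_force: [-0.7, -0.6, -2.6]
width: 10.4
```

```bash
python3 g.py 520.9 -37.9 87 -86.4
python3 - <<'E'
from lev import *
i=vision.get_image('side');crop(i,270,170,130,110,6,'pics/s10.png')
level(i,np.array([518,-38]),3.6,(270,190,130,50))
i=vision.get_image('top');crop(i,280,180,110,110,5.4,'pics/t10.png')
E
```

```text
t 17.375 p [523.24 -37.64 127.53] jaw -85.7369859025394 w 10.38715753505347 F [-0.68 -0.6  -2.57] J [-11.45  23.1  104.49  -0.4   51.52  74.53] tilt [ 0.01 -0.01 -1.  ]
tool shift mm [15.5  -2.57 -0.06] rows 1 [15.5  -2.57 -0.06]
yaw 0.6630140974606036
cols [300.  224.5] [359.  224.5] panel x ends 68.94525438509929 -67.0675602505252 slope -0.0038124151860606617 z at centre 87.76699599697851
```

View pics/s10.png

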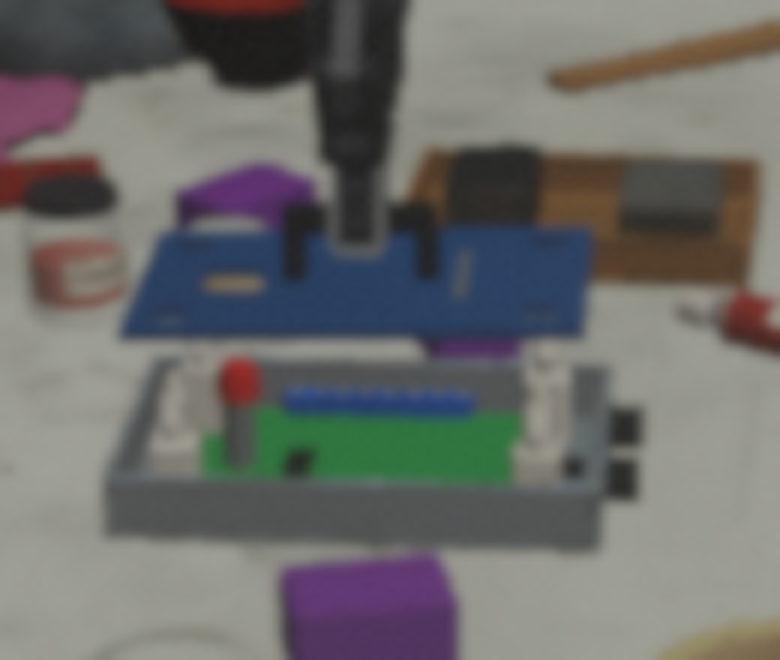

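View pics/t10.png

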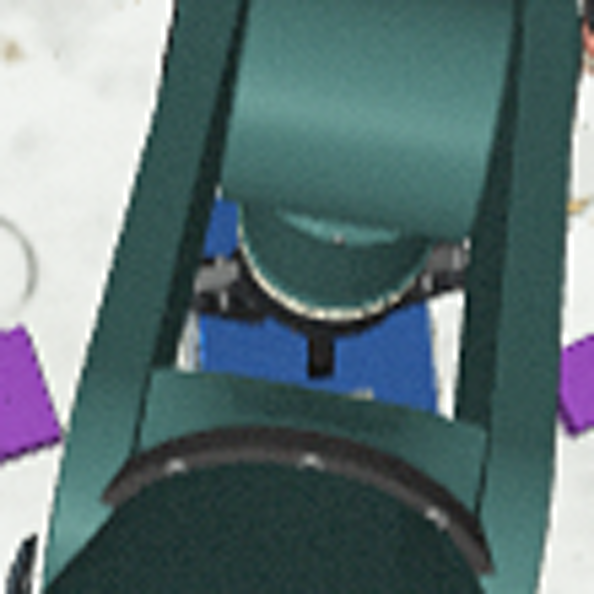

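```bash
cat > py.py <<'E'
from lev import *
def ycheck(i,z,rows,yaw,lx,rx,box=(519.3,-38.0),byaw=3.6):
    # blue panel's left (+y) and right (-y) edges by sub-pixel blue-minus-red half level
    d=i[...,0].astype(float)-i[...,2]
    a=np.radians(byaw); ux=np.array([np.cos(a),np.sin(a)]); uy=np.array([-ux[1],ux[0]])
    for r in rows:
        out=[]
        for (x0,x1,sgn) in ((lx[0],lx[1],1),(rx[0],rx[1],-1)):
            seg=d[r,x0:x1]; seg=seg if sgn==1 else seg[::-1]
            th=(seg.max()+seg.min())/2; k=np.nonzero((seg[:-1]<th)&(seg[1:]>=th))[0]
            if not len(k): out.append(None); continue
            k=k[-1]; f=k+(th-seg[k])/(seg[k+1]-seg[k]); u=x0+f if sgn==1 else x1-1-f
            X=onz('top',[[u,r]],z)[0,:2]-np.array(box); out.append((round(u,1),np.round([X@ux,X@uy],1)))
        print(r,out)
E
python3 - <<'E'
from py import *
i=vision.get_image('top'); s=telemetry.state(); print(s['ee_pos'])
print((i[242,310:370,0].astype(int)-i[242,310:370,2]))
ycheck(i,89,range(238,248),3.6,(312,325),(352,366))
E
```

```text
[522.14395563 -37.55357384 127.24261112]
[ 10  22  12  10  -5  22  20 138 102 103  99 101 100  99 104 102 102 102
 102  99 103 102 105 105  87  90  55  -1   5   1  -1  16  45  55  61  68
  80 110 105 105 105 105 105 104 109 105 107 108 105  75  -8  -3  -2  -1
  -7  11  20  18  18  16]
238 [(np.float64(316.4), array([ 5.6, 56. ])), (np.float64(358.8), array([ -2.2, -54.5]))]
239 [(np.float64(316.4), array([ 3., 56.])), (np.float64(359.2), array([ -4.9, -55.1]))]
240 [(np.float64(316.5), array([ 0.3, 56.2])), (np.float64(359.2), array([ -7.6, -55. ]))]
241 [(np.float64(316.4), array([-2.3, 56.5])), (np.float64(359.2), array([-10.2, -54.8]))]
242 [(np.float64(316.4), array([-5. , 56.7])), (np.float64(359.3), array([-12.9, -54.8]))]
243 [(np.float64(316.4), array([-7.6, 56.9])), (np.float64(359.3), array([-15.5, -54.6]))]
244 [(np.float64(316.4), array([-10.3,  57.1])), (np.float64(359.4), array([-18.2, -54.7]))]
245 [(np.float64(316.4), array([-12.9,  57.3])), (np.float64(359.5), array([-20.8, -54.5]))]
246 [(np.float64(316.5), array([-15.6,  57.2])), (np.float64(359.6), array([-23.5, -54.5]))]
247 [(np.float64(316.5), array([-18.2,  57.4])), (np.float64(359.7), array([-26.2, -54.6]))]
```

```bash
python3 - <<'E'
from py import *
i=vision.get_image('side')
hs=cv2.cvtColor(i,cv2.COLOR_BGR2HSV)
# lamp head
m=((hs[...,0]<8)|(hs[...,0]>172))&(hs[...,1]>140); mm=np.zeros_like(m); mm[225:245,300:320]=m[225:245,300:320]
ys,xs=np.nonzero(mm); print('lamp px',xs.mean(),ys.mean(),len(xs)); lp=onz('side',[[xs.mean(),ys.mean()]],48)[0]; print(lp)
# window : non-blue inside panel
bl=(hs[...,0]>100)&(hs[...,0]<118)&(hs[...,1]>110)
w=~bl; sub=np.zeros_like(w); sub[212:222,301:317]=w[212:222,301:317]
ys,xs=np.nonzero(sub); print('win',xs.min(),xs.max(),ys.min(),ys.max(),xs.mean(),ys.mean(),len(xs)); print(onz('side',[[xs.mean(),ys.mean()]],88)[0])
# predicted pixels
a=np.radians(4.26); ux=np.array([np.cos(a),np.sin(a)]);uy=np.array([-ux[1],ux[0]])
for c in ((520.6,-37.9),):
  P=[list(np.array(c)+x*ux+y*uy)+[84] for x,y in((90,55),(-90,55))]+[list(np.array(c)+52*ux)+[88]]
  print(proj('side',P))
for r in range(222,226): print(r,np.nonzero(bl[r,280:380])[0][[0,-1]]+280)
print(proj('side',[[570.9,-34.6,48]]))
E
```

```text
lamp px 309.5 233.1875 32
[570.75316387 -20.42225399  48.        ]
win 303 314 215 219 308.68518518518516 217.05555555555554 54
[572.13723709 -24.53752085  88.        ]
[[290.16539119 225.6588646 ]
 [368.23202218 226.90412273]
 [309.34261427 215.60294668]]
222 [293 366]
223 [293 366]
224 [292 366]
225 [293 356]
[[310.59339595 230.89306648]]
```

Emit:
jog_arm(
  commands=[
    {"xyz":[0.008,-0.0015,0.0],"yaw":0.65},
    {"xyz":[0.005,0,0],"yaw":0},
  ],
)

```text
time_s: 17.82
ee_pos: [521.8, -38.1, 114.9]
tool_rot: [[0.014, 0.998, 0.062], [-0.008, 0.062, -0.998], [-1.0, 0.014, 0.009]]
ft_force: [0.4, 0.3, -3.1]
width: 10.3
```

```bash
python3 g.py 520.7 -37.9 87 -86.4
python3 - <<'E'
from py import *
i=vision.get_image('side');crop(i,270,170,130,110,6,'pics/s11.png')
i=vision.get_image('top');ycheck(i,75,range(240,248,2),3.6,(312,325),(352,366))
E
python3 g.py 520.7 -37.9 87 -86.4
```

```text
t 17.825 p [521.76 -38.07 114.92] jaw -86.46776125588819 w 10.289295234753071 F [ 0.41  0.28 -3.14] J [-11.53  24.09 105.29  -0.41  49.73  75.19] tilt [ 0.01 -0.01 -1.  ]
tool shift mm [ 2.9  -1.09 -0.26] rows 1 [ 2.9  -1.09 -0.26]
yaw -0.06776125588818616
240 [(np.float64(316.5), array([ 3., 56.])), (np.float64(358.8), array([ -4.9, -55.6]))]
242 [(np.float64(316.4), array([-2.3, 56.4])), (np.float64(358.9), array([-10.3, -55.5]))]
244 [(np.float64(316.4), array([-7.7, 56.8])), (np.float64(359.1), array([-15.6, -55.4]))]
246 [(np.float64(316.5), array([-13. ,  57.1])), (np.float64(359.4), array([-21. , -55.7]))]
t 17.925 p [521.82 -38.03 114.83] jaw -86.45113795848405 w 10.616502279301637 F [-0.13 -0.59 -3.28] J [-11.53  24.1  105.27  -0.41  49.74  75.18] tilt [ 0.01 -0.01 -1.  ]
tool shift mm [ 2.82 -1.14 -0.22] rows 1 [ 2.82 -1.14 -0.22]
yaw -0.05113795848404834
```

View pics/s11.png

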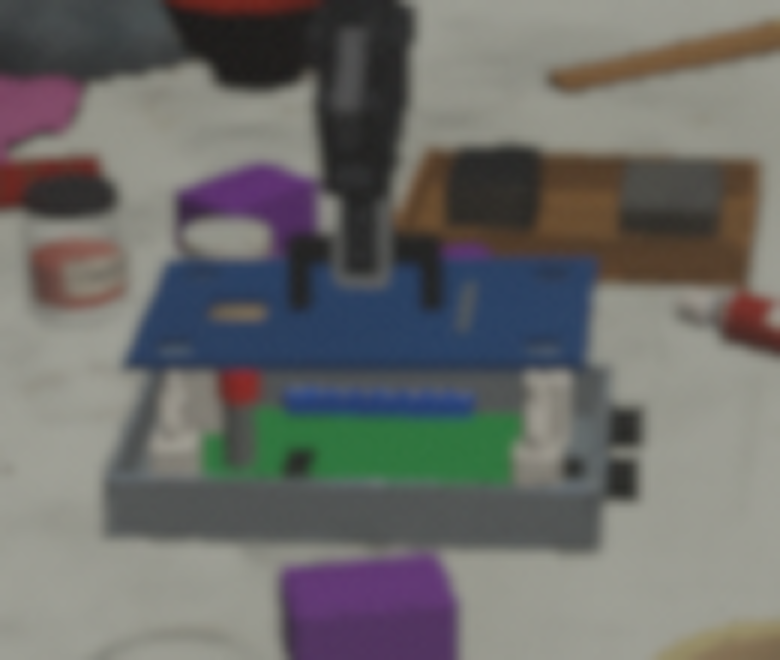

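Emit:
jog_arm(
  commands=[
    {"xyz":[0.005,-0.0015,-0.0005],"yaw":0},
    {"xyz":[0.005,0,0],"yaw":0},
  ],
)

```text
time_s: 18.18
ee_pos: [520.9, -37.8, 104.8]
tool_rot: [[0.015, 0.998, 0.062], [-0.009, 0.062, -0.998], [-1.0, 0.015, 0.01]]
ft_force: [1.1, 0.3, -2.4]
width: 10.6
```

```bash
python3 g.py 520.7 -37.7 70 -86.4
python3 - <<'E'
from py import *
i=vision.get_image('side');crop(i,270,170,130,110,6,'pics/s12.png')
i=vision.get_image('top');ycheck(i,65,range(240,248,2),3.6,(312,325),(352,366))
E
```

```text
t 18.175 p [520.86 -37.82 104.8 ] jaw -86.45376580278999 w 10.64934937197731 F [ 1.08  0.3  -2.37] J [-11.53  24.9  105.92  -0.41  48.22  75.2 ] tilt [ 0.02 -0.01 -1.  ]
tool shift mm [ 9.8  -0.3  -0.22] rows 1 [ 9.8  -0.3  -0.22]
yaw -0.05376580278998233
240 [(np.float64(316.3), array([ 5. , 56.1])), (np.float64(358.1), array([ -2.9, -55. ]))]
242 [(np.float64(316.5), array([-0.4, 56.2])), (np.float64(358.5), array([ -8.4, -55.5]))]
244 [(np.float64(316.4), array([-5.8, 56.7])), (np.float64(358.5), array([-13.8, -55.1]))]
246 [(np.float64(317.0), array([-11.3,  55.5])), (np.float64(358.7), array([-19.2, -55.1]))]
```

View pics/s12.png

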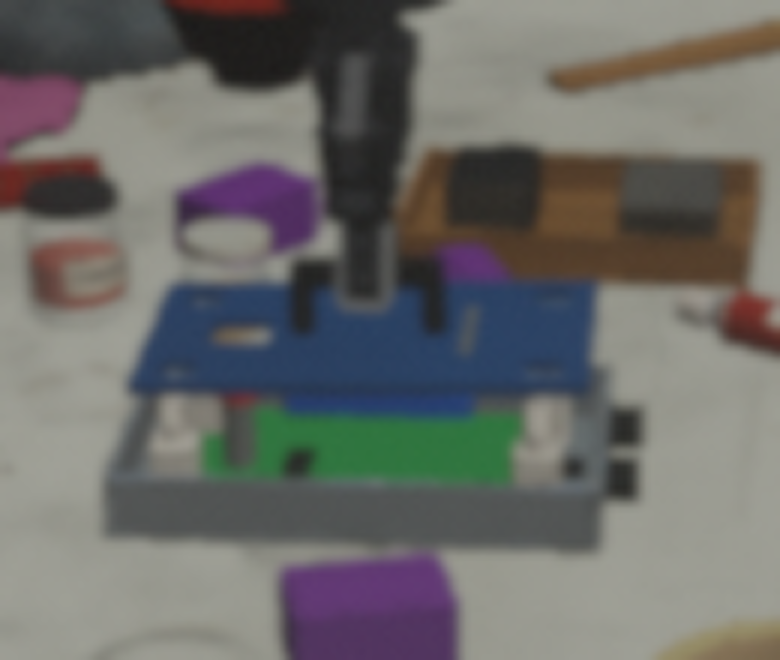

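Emit:
jog_arm(
  commands=[
    {"xyz":[0.005,0,0],"yaw":0},
    {"xyz":[0.004,0,0],"yaw":0},
  ],
)

```text
time_s: 18.52
ee_pos: [521.6, -38.0, 95.4]
tool_rot: [[0.016, 0.998, 0.062], [-0.009, 0.062, -0.998], [-1.0, 0.016, 0.01]]
ft_force: [0.3, 0.3, -2.7]
width: 10.8
```

```bash
python3 g.py 520.7 -37.7 70 -86.4
python3 - <<'E'
from py import *
i=vision.get_image('side');crop(i,270,170,130,110,6,'pics/s13.png')
E
```

```text
t 18.525 p [521.64 -38.01  95.41] jaw -86.45774411660132 w 10.796482538856862 F [ 0.26  0.32 -2.74] J [-11.53  25.78 106.27  -0.42  46.94  75.2 ] tilt [ 0.02 -0.01 -1.  ]
tool shift mm [ 0.4  -0.92 -0.37] rows 1 [ 0.4  -0.92 -0.37]
yaw -0.05774411660131307
```

View pics/s13.png

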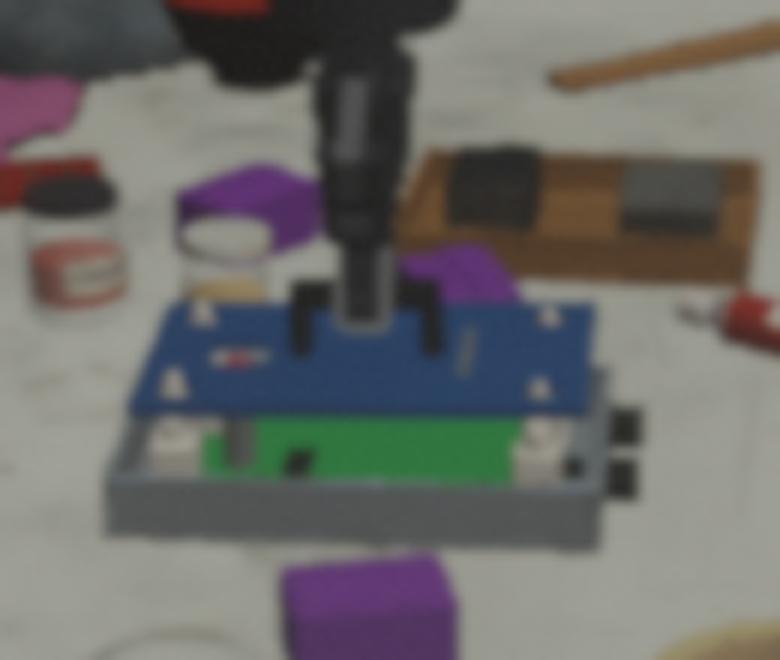

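All four white tips are through the holes at crop (203,315), (173,385), (549,316) and (540,388), with the red lamp in the window at (238,358). Lowering onto the leaves.

Emit:
jog_arm(
  commands=[
    {"xyz":[0.004,-0.001,0],"yaw":0},
  ],
)

```text
time_s: 18.7
ee_pos: [521.4, -38.5, 91.2]
tool_rot: [[0.017, 0.998, 0.062], [-0.009, 0.062, -0.998], [-1.0, 0.017, 0.01]]
ft_force: [0.2, -2.2, 3.7]
width: 10.5
```

Emit:
jog_arm(
  commands=[
    {"xyz":[0.003,0,0],"yaw":0},
  ],
)

```text
time_s: 18.82
ee_pos: [522.0, -38.8, 89.0]
tool_rot: [[0.019, 0.998, 0.062], [-0.01, 0.062, -0.998], [-1.0, 0.018, 0.011]]
ft_force: [-3.6, -0.3, 16.5]
width: 10.3
```

Emit:
jog_arm(
  commands=[
    {"xyz":[0.002,0,0],"yaw":0},
  ],
)

```text
time_s: 18.95
ee_pos: [522.4, -39.0, 88.3]
tool_rot: [[0.02, 0.998, 0.062], [-0.01, 0.062, -0.998], [-1.0, 0.019, 0.011]]
ft_force: [-4.9, 0.5, 19.8]
width: 10.4
```

Emit:
jog_arm(
  commands=[
    {"xyz":[0.003,-0.0015,-0.0005],"yaw":0},
  ],
)

```text
time_s: 19.08
ee_pos: [522.6, -38.9, 87.4]
tool_rot: [[0.024, 0.998, 0.062], [-0.011, 0.062, -0.998], [-1.0, 0.023, 0.012]]
ft_force: [-3.1, -0.1, 24.7]
width: 10.6
```

Emit:
jog_arm(
  commands=[
    {"xyz":[0.003,-0.001,-0.0005],"yaw":0},
  ],
)

```text
time_s: 19.2
ee_pos: [522.9, -38.7, 86.8]
tool_rot: [[0.027, 0.998, 0.062], [-0.012, 0.062, -0.998], [-1.0, 0.026, 0.013]]
ft_force: [-5.2, -0.1, 26.4]
width: 10.1
```

```bash
python3 g.py 520.7 -37.7 63 -86.4
python3 - <<'E'
from py import *
i=vision.get_image('side');crop(i,270,170,130,110,6,'pics/s14.png')
level(i,np.array([519.3,-38]),3.6,(270,220,130,40))
E
```

```text
t 19.2 p [522.9  -38.75  86.79] jaw -86.45481186758789 w 10.057133111664108 F [-5.25 -0.13 26.39] J [-11.56  26.43 106.95  -0.49  44.97  75.23] tilt [ 0.03 -0.01 -1.  ]
tool shift mm [-1.29 -2.1  -1.16] rows 1 [-1.29 -2.1  -1.16]
yaw -0.05481186758788681
cols [300.  230.5] [358.  232.5] panel x ends 68.30499678723558 -66.13008322511304 slope -0.006384282431187551 z at centre 47.00096936488141
```

View pics/s14.png

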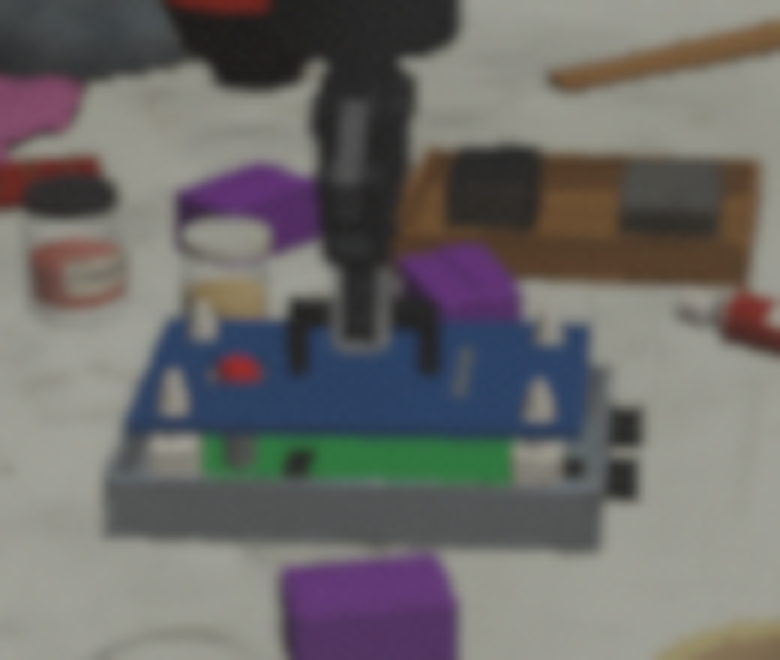

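Emit:
jog_arm(
  commands=[
    {"xyz":[0.004,-0.002,-0.001],"yaw":0},
  ],
)

```text
time_s: 19.38
ee_pos: [523.5, -38.4, 85.1]
tool_rot: [[0.033, 0.998, 0.062], [-0.013, 0.062, -0.998], [-0.999, 0.032, 0.015]]
ft_force: [0.7, -0.1, 19.1]
width: 10.5
```

Emit:
jog_arm(
  commands=[
    {"xyz":[0.004,-0.002,-0.001],"yaw":0},
  ],
)

```text
time_s: 19.5
ee_pos: [524.2, -38.2, 83.2]
tool_rot: [[0.039, 0.997, 0.062], [-0.014, 0.062, -0.998], [-0.999, 0.038, 0.017]]
ft_force: [5.5, 0.7, -3.5]
width: 10.6
```

```bash
python3 g.py 520.7 -37.7 52 -86.4
python3 - <<'E'
from py import *
i=vision.get_image('side');crop(i,270,170,130,110,6,'pics/s15.png')
level(i,np.array([519.3,-38]),3.6,(270,220,130,40))
E
```

```text
t 19.5 p [524.2  -38.25  83.16] jaw -86.46390997470992 w 10.63416126547025 F [ 5.5   0.72 -3.52] J [-11.47  26.61 107.48  -0.52  43.56  75.35] tilt [ 0.04 -0.01 -1.  ]
tool shift mm [ 6.01 -3.69 -0.87] rows 1 [ 6.01 -3.69 -0.87]
yaw -0.06390997470991522
cols [305.  243.5] [358.  232.5] panel x ends 57.850224737876644 -66.13008322511304 slope -0.0970154571568229 z at centre 42.382599850859314
```

View pics/s15.png

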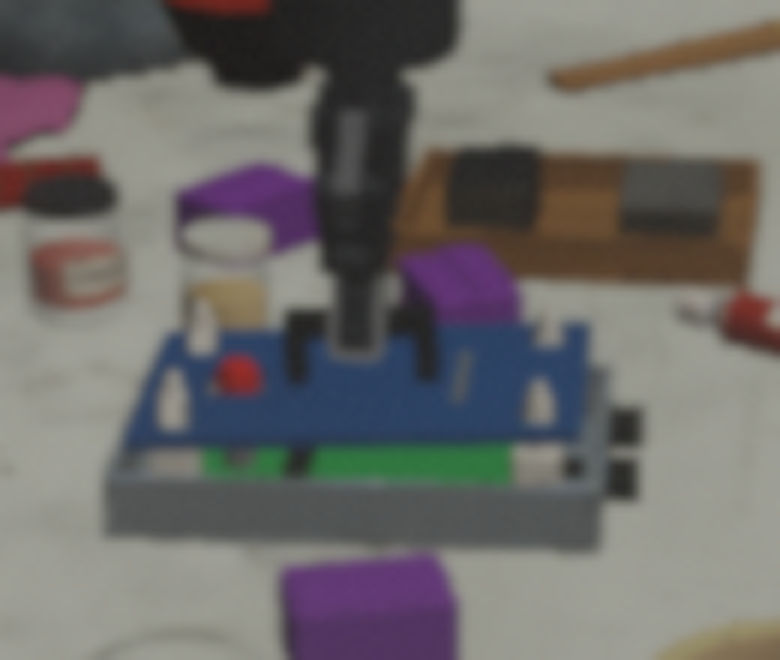

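The +x end has gone down first and the -x end is still on its leaves, a slight slope. I keep pressing straight down and recentre in x.

Emit:
jog_arm(
  commands=[
    {"xyz":[0.005,-0.002,-0.0005],"yaw":0},
  ],
)

```text
time_s: 19.68
ee_pos: [523.7, -38.2, 79.2]
tool_rot: [[0.042, 0.997, 0.062], [-0.015, 0.062, -0.998], [-0.999, 0.041, 0.018]]
ft_force: [-4.8, -1.3, 8.7]
width: 10.8
```

Emit:
jog_arm(
  commands=[
    {"xyz":[0.004,-0.002,0],"yaw":0},
  ],
)

```text
time_s: 19.8
ee_pos: [523.2, -38.4, 77.2]
tool_rot: [[0.045, 0.997, 0.061], [-0.015, 0.062, -0.998], [-0.999, 0.044, 0.018]]
ft_force: [-8.4, 4.8, 44.5]
width: 10.3
```

```bash
python3 g.py 520.7 -37.7 52 -86.4
python3 - <<'E'
from py import *
i=vision.get_image('side');crop(i,270,170,130,110,6,'pics/s16.png')
E
```

```text
t 19.8 p [523.17 -38.42  77.2 ] jaw -86.48374889213349 w 10.25853425866129 F [-8.42  4.76 44.45] J [-11.53  27.   108.13  -0.49  42.15  75.29] tilt [ 0.05 -0.02 -1.  ]
tool shift mm [ 0.08 -2.42 -0.87] rows 1 [ 0.08 -2.42 -0.87]
yaw -0.08374889213348524
```

View pics/s16.png

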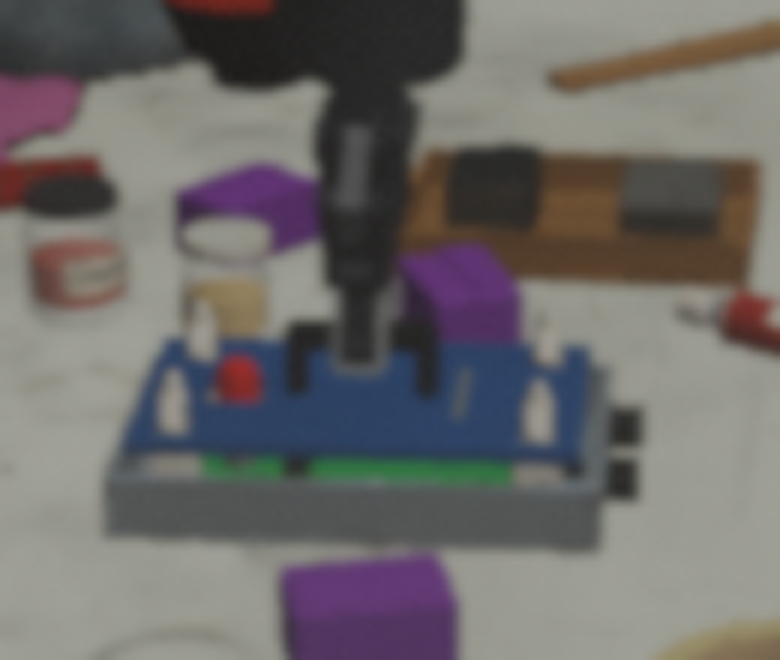

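Panel looks level and down. Relieve, release and rise.

Emit:
jog_arm(
  commands=[
    {"xyz":[-0.001,0,0],"yaw":0},
  ],
)

```text
time_s: 19.98
ee_pos: [523.5, -38.3, 79.0]
tool_rot: [[0.047, 0.997, 0.061], [-0.015, 0.062, -0.998], [-0.999, 0.046, 0.018]]
ft_force: [-0.2, -0.2, -4.8]
width: 10.7
```

Emit:
jog_arm(
  commands=[
    {"xyz":[0,0,0],"yaw":0},
    {"xyz":[0,0,0],"yaw":0},
    {"xyz":[0,0,0],"yaw":0},
  ],
  grip=130,
)

```text
time_s: 20.35
ee_pos: [523.4, -38.3, 78.9]
tool_rot: [[0.047, 0.997, 0.061], [-0.015, 0.062, -0.998], [-0.999, 0.046, 0.018]]
ft_force: [-0.3, -0.8, 0.4]
width: 41.8
```

Emit:
jog_arm(
  commands=[
    {"xyz":[-0.02,0,0],"yaw":0},
    {"xyz":[-0.05,0,0],"yaw":0},
    {"xyz":[-0.05,0,0],"yaw":0},
    {"xyz":[-0.05,0,0],"yaw":0},
  ],
)

```text
time_s: 20.85
ee_pos: [512.2, -35.2, 248.0]
tool_rot: [[0.034, 0.998, 0.061], [-0.013, 0.062, -0.998], [-0.999, 0.034, 0.015]]
ft_force: [0.8, -0.8, -0.6]
width: 41.5
```

Emit:
jog_arm(
  commands=[
    {"xyz":[0,-0.02,-0.058],"yaw":0},
    {"xyz":[0,-0.02,-0.058],"yaw":0},
    {"xyz":[0,-0.0,-0.06],"yaw":0},
    {"xyz":[0,-0.0,-0.06],"yaw":0},
    {"xyz":[0,-0.0,-0.06],"yaw":0},
    {"xyz":[0,-0.0,-0.06],"yaw":0},
  ],
)

```text
time_s: 21.6
ee_pos: [454.7, 322.8, 245.7]
tool_rot: [[0.048, 0.997, 0.052], [-0.015, 0.053, -0.999], [-0.999, 0.047, 0.018]]
ft_force: [0.3, -0.4, 0.6]
width: 41.8
```

```bash
python3 g.py
python3 - <<'E'
from py import *
i=vision.get_image('side');crop(i,270,170,130,110,6,'pics/s17.png');cv2.imwrite('pics/side17.png',i)
level(i,np.array([519.3,-38]),3.6,(270,220,130,40))
i=vision.get_image('top');cv2.imwrite('pics/top17.png',i);crop(i,290,195,100,100,6,'pics/t17.png')
E
```

```text
t 21.6 p [454.74 322.84 245.68] jaw -87.02987088404535 w 41.8409089964483 F [ 0.29 -0.43  0.65] J [ 29.61  16.85  93.89  -2.3   67.31 117.46] tilt [ 0.05 -0.02 -1.  ]
cols [309.  244.5] [350.  245.5] panel x ends 48.46653230455622 -47.653152958810324 slope 0.006476892534280141 z at centre 36.24860031151669
```

View pics/s17.png

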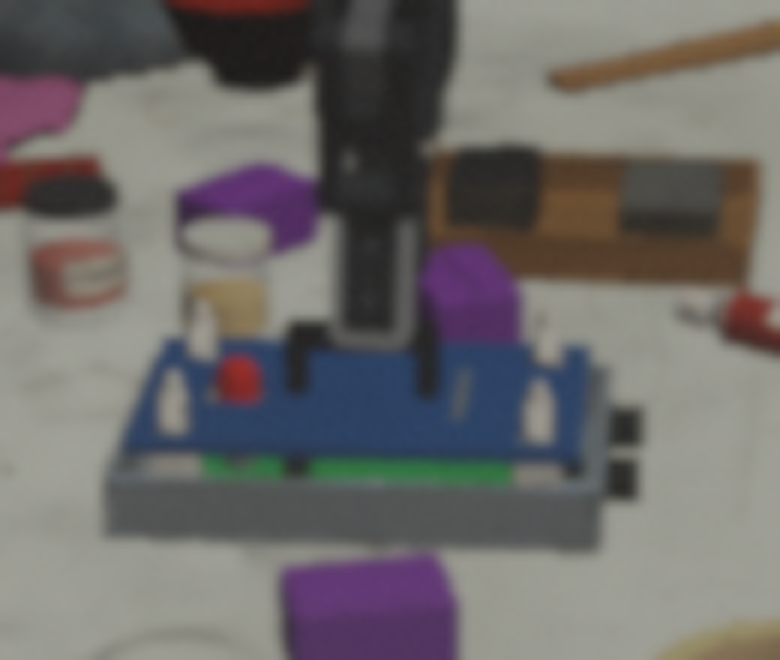

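View pics/top17.png

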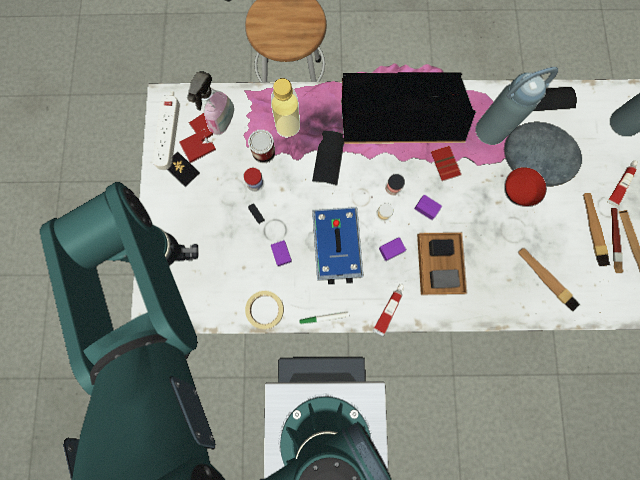

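View pics/t17.png

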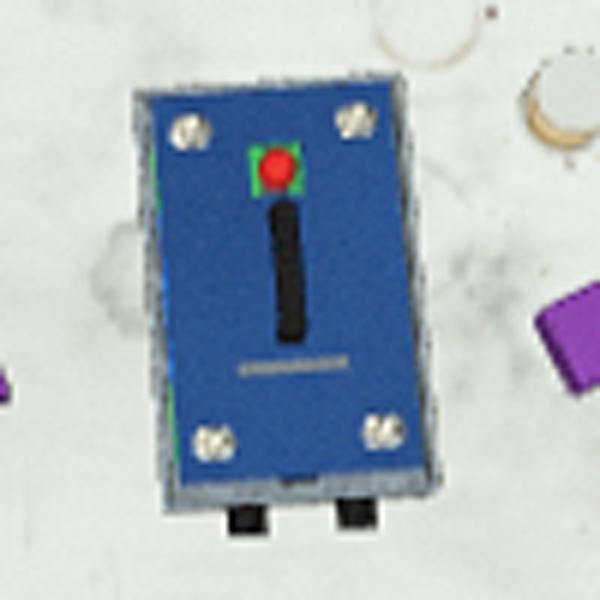

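```bash
python3 - <<'E'
from py import *
i=vision.get_image('side'); crop(i,280,215,100,50,8,'pics/s18.png')
a=np.radians(3.6); ux=np.array([np.cos(a),np.sin(a)]);uy=np.array([-ux[1],ux[0]]); c=np.array([519.3,-38.])
def q(x,y,z): return list(c+x*ux+y*uy)+[z]
hs=cv2.cvtColor(i,cv2.COLOR_BGR2HSV); bl=(hs[...,0]>100)&(hs[...,0]<118)&(hs[...,1]>110)
for x in (-45,-30,30,60):
    pf=proj('side',[q(x,-55,39),q(x,55,34),q(x,63,28),q(x,63,0)]); u=int(round(pf[0,0])); u2=int(round(pf[1,0]))
    v=np.nonzero(bl[220:260,u])[0]+220; v2=np.nonzero(bl[220:260,u2])[0]+220
    print(x,'pred far/near',pf[:2,1],'seen top',v.min()-.5,'bottom',v2.max()+.5)
tips=proj('side',[q(sx*72,sy*38,62) for sx in(1,-1) for sy in(1,-1)]); print(tips)
E
```

```text
-45 pred far/near [226.42446827 246.54847915] seen top 227.5 bottom 245.5
-30 pred far/near [226.30299004 246.38824374] seen top 227.5 bottom 245.5
30 pred far/near [225.82054432 245.75179619] seen top 228.5 bottom 244.5
60 pred far/near [225.58138941 245.43625519] seen top 237.5 bottom 244.5
[[299.72319705 231.51836683]
 [304.37470003 219.54776498]
 [360.90392693 232.84829539]
 [362.37746317 220.64916591]]
```

View pics/s18.png

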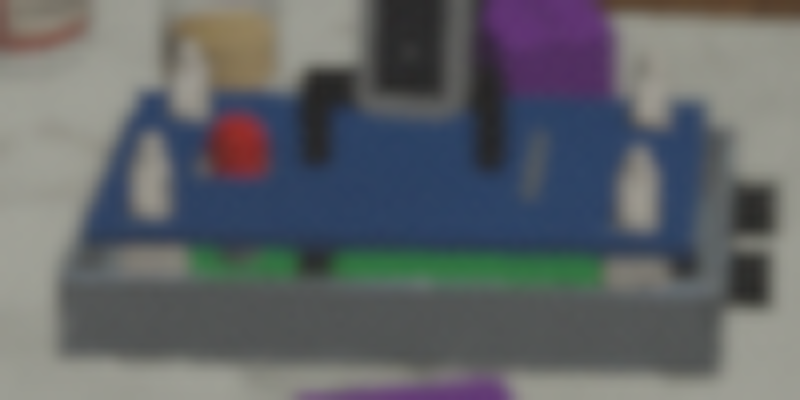

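```bash
python3 - <<'E'
from workcell import bot
print(bot.close_job())
E
```

```text
the job is handed in; nothing more can be done
None
```

I moved the black sanding block from the control box to the empty half of the tray. Then I lowered the blue panel over the four posts, pressed it down by its handle, let go and handed the job in at about 22 s.

- **Block:** the last pictures show it lying flat beside the grey one in the tray.
- **Panel seated:** all four post tips and the lamp come through the panel. The last push reached 44 N with the tool at the height expected for fully home (77.2 mm against 77.6). In the side view the near edge came out level, at about z 33–36 against the nominal 34; that estimate is only good to a few mm.
- **Not quite even:** the +x end clicked through before the -x end. For about 0.2–0.3 s the panel sloped by a few degrees (I judged about 3°; the automatic fit said 5.5° but included some wrong pixels). The next push levelled it.
- **Less certain:** I could only judge the far (-y) edge and its two clicks from the pictures. That edge was seen 1–3 pixels lower than predicted, so not raised, and I did not press each end separately to confirm.
- **Bystanders:** they look unmoved in the last top view, and the arm was clear of everything.

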